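# Make up a brush-decorating kit and a turning kit

### The job

Make up the two class kits in their fitted trays. The blue tray is the decorating kit: stand the blue-lidded glaze jar in its smaller square bay and the bare, unglazed clay cup mouth up in its larger bay, and lay the flat brush centred across its wooden tool rest; the red tray is the turning kit: lay the loop tool centred across its tool rest and the wooden rib flat in the bed between the corner lugs. Set the jar and the cup down gently without dropping them, and leave the orange-lidded jar and the glazed green cup where they stand.

Things in the scene. Friction and masses are not known exactly. Their poses are not given: they have to be found in the camera images.
- blue_tray: Blue fixed tray, 184 x 184 mm, floor 4 thick, rim 14 high; origin: centre of underside. Wooden tool rest: rails at x=-50, y=-28 and +28 (8 thick), seats 28 above table, 44 wide between 10 mm ears; a tool lies on both, along tray y, either way. Square bays, ridges 10 above table: larger, 76 inside, at x=+35, y=+43; smaller, 66 inside, at x=+35, y=-43 (grip there along tray x).
- red_tray: Red fixed tray, 184 x 184 mm, floor 4 thick, rim 14 high; origin: centre of underside. Wooden tool rest: rails at x=-50, y=-28 and +28 (8 thick), seats 28 above table, 32 wide between 10 mm ears; a tool lies on both, along tray y, either way. Bed for the rib at x=+28, y=0: lugs to 11 above table enclose 66 (x) by 106 (y), open to x for fingers over the middle 74; rib length along tray y.
- blue_jar: Glaze jar with blue lid and blue band on a white body, a plain cylinder 50 mm in diameter, 56 mm high, 140 g. Origin at the centre of its underside, z up.
- amber_jar: Same jar with orange lid and orange band. Not part of a kit: leave it. Origin at the centre of its underside, z up.
- bare_cup: Bare pinkish-buff clay cup without handle, open at the top, 60 mm in diameter, 60 mm high, wall 4 mm, 130 g, foot slightly narrower. Origin at the centre of its underside, z up.
- green_cup: Same cup, glazed green with a cream band above the foot. Not part of a kit: leave it. Origin at the centre of its underside, z up.
- flat_brush: Flat brush lying down, 160 mm long, 40 g: pale wood handle 28 wide, 10 thick; pale hair head 44 wide, 11 thick, dark red binding. Origin on its underside at mid-length (goes midway between the rails); x along it towards the hair, z up. Handle spans x=-80 to +38. Grip across the handle at the origin.
- loop_tool: Loop turning tool lying down, 171 mm long, 40 g: dark wood handle 16 wide, 13 thick, brass ferrule, steel wire loop 31 wide. Origin on its underside near the balance point (goes midway between the rails; grip across the handle here); x along it towards the loop, z up. Handle spans x=-75 to +45, loop ends at +96.
- rib: Wooden throwing rib lying flat: board 90 mm long, 50 wide, 9 thick, one end square, the other round, a dark spot near the square end, 35 g. Origin on its underside at the middle; x along its length towards the round end, z up. Straight sides span x=-45 to +20; grip across the 50 mm width at the origin.
Not all that is in view belongs to the job. Leave any purple or turquoise look-alike of the loop_tool alone.

How it is judged (in metres and radians):
At the end, for the whole second after the job is handed in: Jar, cup and rib stand or lie on the tray floor within 12 mm (x and y) of the centre of their own bay or bed; brush and loop tool lie on both rails, origins within 12 mm across and 20 mm along; long things within 0.32 rad of the tray's y axis; all level, at rest, released (x of blue_jar in the frame of blue_tray between 0.023 and 0.047 m and y of blue_jar in the frame of blue_tray between -0.055 and -0.031 m and z of blue_jar in the frame of blue_tray between 0.001 and 0.007 m and linear speed of each of blue_jar, bare_cup, flat_brush, loop_tool, rib below 0.02 m/s and angle between each of blue_jar, bare_cup, flat_brush, loop_tool, rib's own z axis and vertical below 0.12 rad and x of bare_cup in the frame of blue_tray between 0.023 and 0.047 m and y of bare_cup in the frame of blue_tray between 0.031 and 0.055 m and z of bare_cup in the frame of blue_tray between 0.001 and 0.007 m and x of flat_brush in the frame of blue_tray between -0.062 and -0.038 m and y of flat_brush in the frame of blue_tray between -0.02 and 0.02 m and z of flat_brush in the frame of blue_tray between 0.025 and 0.031 m and angle between the x axis of flat_brush and the y axis of blue_tray, either way round below 0.32 rad and x of loop_tool in the frame of red_tray between -0.062 and -0.038 m and y of loop_tool in the frame of red_tray between -0.02 and 0.02 m and z of loop_tool in the frame of red_tray between 0.025 and 0.031 m and angle between the x axis of each of loop_tool, rib and the y axis of red_tray, either way round below 0.32 rad and x of rib in the frame of red_tray between 0.016 and 0.04 m and y of rib in the frame of red_tray between -0.012 and 0.012 m and z of rib in the frame of red_tray between 0.001 and 0.007 m); the robot touches nothing.
It fails at once if the orange-lidded jar is moved by more than 25 mm (distance of amber_jar from where it was at the start of the episode above 0.025 m).
It fails at once if the glazed green cup is moved by more than 25 mm (distance of green_cup from where it was at the start of the episode above 0.025 m).
It fails at once if the blue-lidded jar is dropped or knocked flying (faster than 0.5 m/s while no finger touches it: a fall of about 13 mm) (linear speed of blue_jar above 0.5 m/s and contact force between the fingers and blue_jar below 0.05 N).
It fails at once if the bare clay cup is dropped or knocked flying (faster than 0.5 m/s while no finger touches it: a fall of about 13 mm) (linear speed of bare_cup above 0.5 m/s and contact force between the fingers and bare_cup below 0.05 N).
It also fails if it takes over 122 s, if anything falls off the work surface, if the arm or the gripper's body presses on something with over 40 N, if the wrist force passes 120 N, or if a joint passes its speed limit or range.

### The arm

A 7-joint arm with a two-finger parallel gripper is mounted at the origin on the work surface. World frame = base frame: x ahead of the robot, y to its left, z up, the work surface at z = 0. Lengths are in mm, angles in rad, forces in N, time in s.
With the tool pointing down it reaches from about 350 to 900 mm from the base axis. Payload 8.1 kg.
Tool frame: the origin (TCP) lies between the finger pads, 19 mm behind the fingertips; this is the grasp point; z points along the fingers, y is the line along which they close (so a half turn about z gives the same grasp; the last joint's range is limited). The gripper opens to 92 mm and grips with 3 to 60 N. Pads are 19 mm wide; open, the fingers measure 130 mm over their backs; the gripper's body (75 mm by 190 mm) begins 47 mm behind the grasp point.
Start: joints at [-1.38, 0.434, 0.025, 1.573, -0.012, 1.134, -0.075], TCP at [181.022, 598.224, 245.542] pointing down, gripper open.
Joint ranges: [-2.62, 2.62], [-0.44, 2.09], [-1.27, 1.32], [0.08, 2.57], [-1.32, 4.46], [0.12, 2], [-2.74, 2.74]. Speed limits (rad/s): [2.22, 2.22, 3.01, 3.01, 3.14, 3.14, 3.14].

### API

Orientations are given as a unit quaternion [w, x, y, z].
In Python, from bench import arm gives the robot as it stands. The module is installed in compiled form; this text tells all that it offers.
- The arm moves only by the shell command python3 -m jog FILE [OPENING] [FORCE], which reads ROWS from the file FILE. ROWS is a JSON list that holds a single list of rows (three levels of brackets), with 1 to 5 rows, each of 6 numbers: dx, dy, dz in normalised numbers (1 is 20 cm), then a rotation vector rx, ry, rz in a scale on which 1.0 is 2 pi rad; each row shifts and turns the commanded pose from where the row before left it, along the tool's axes as they then stand; what a row does not reach is not made up. A row lasts 1/12 s, in which the tool goes at most 41.7 mm and 0.125 rad, less where a joint would pass 70% of its speed; a pose out of reach is approached as far as the arm can. OPENING is the opening from 0.0 (shut) to 1.0 (fully open), set as the command begins (- or left out keeps the last). The fingers move at their own pace and stop on an object; FORCE is the grip in N (left out, the last holds). Time passes only in rows, so rows that do not move let the fingers close. It prints the time, the measured TCP pose, the force, the opening and the grip force at its end. No shift or turn number may pass 1 either way. Input that does not fit is refused with a message, and nothing moves.
- arm.observe(): the state, without advancing time (a new reading comes with each control period).
- arm.camera(name): name is "scene" or "top" or "wrist"; returns a dict with "color" (420x560x3 uint8, red, green, blue), "fx", "fy", "cx", "cy" (pixels), "k1" (the pictures are not rectified: a ray, as slopes to the right and down, at radius r is drawn at 1 + k1 r^2 times it, then the intrinsics apply), "R" (3x3) and "t" (3): a world point X has camera coordinates R X + t. Camera axes: x right, y down, z forward; pixel columns grow to the right and rows downward; lengths in mm; the calibration is good to about 2 mm. A picture is of the moment at which its call begins. There is no depth.
- arm.close_job(): hands the job in; it is judged then, once.
The state is a dict: "t": time; "qpos": joint angles; "qvel": joint speeds; "tau": joint torques, N m; "tool_pos": TCP position; "ee_rot": TCP orientation; "contact_force": force on the tool from outside, world axes, zero at the start; "moment": the same for the moment, N m; "finger_gap": opening from 0.0 (shut) to 1.0 (fully open); "grasp_force": force on a finger pad.
Only numpy, scipy, OpenCV 4.12 (cv2) and the standard library are available. Lean on these libraries where they do the work, as an engineer would, in place of code of your own. Each camera call takes 0.05 s, during which the arm holds its last target. There are 200 camera calls.

## Working session

There is one attempt and no reset: what is moved stays moved. The work goes in short steps, Python scripts to look and compute and a shell command to move; the robot and the scene stay as the last step left them, time stands still between calls to the robot, and variables do not carry over. Pictures are saved under pics/ and viewed, at most 14 in all, crops included, and the job is handed in when it is done.

```bash
mkdir -p pics; cat > h.py <<'E'
import numpy as np, cv2
from bench import arm
def snap(n,f=None):
    c=arm.camera(n)
    if f: cv2.imwrite('pics/'+f,c['color'][:,:,::-1])
    return c
def K(c): return np.array([[c['fx'],0,c['cx']],[0,c['fy'],c['cy']],[0,0,1.]]),np.array([c['k1'],0,0,0,0.])
def ray(c,uv):
    k,d=K(c); p=cv2.undistortPoints(np.array(uv,float).reshape(-1,1,2),k,d)[:,0]
    R=np.array(c['R']);t=np.array(c['t'])
    return -R.T@t, np.c_[p,np.ones(len(p))]@R
def plane(c,uv,z):
    o,d=ray(c,uv); return o+d*((z-o[2])/d[:,2])[:,None]
def tri(c1,u1,c2,u2):
    o1,d1=ray(c1,[u1]);o2,d2=ray(c2,[u2]);A=np.c_[d1[0],-d2[0]]
    s=np.linalg.lstsq(A,o2-o1,rcond=None)[0];a=o1+s[0]*d1[0];b=o2+s[1]*d2[0]
    return (a+b)/2,np.linalg.norm(a-b)
def proj(c,X):
    k,d=K(c);return cv2.projectPoints(np.array(X,float).reshape(-1,1,3),cv2.Rodrigues(np.array(c['R'],float))[0],np.array(c['t'],float),k,d)[0][:,0]
E
python3 - <<'E'
from h import *
for n in ("scene","top","wrist"):
    c=snap(n,n+'0.png'); print(n,c['fx'],c['k1'],np.round(-np.array(c['R']).T@c['t']),np.round(c['R'],2).tolist())
s=arm.observe();print({k:np.round(s[k],3).tolist() for k in s})
E
```

```text
scene 384.5018599014388 -0.01652911631910858 [ 965. -752.  704.] [[0.82, 0.58, 0.0], [0.37, -0.52, -0.77], [-0.45, 0.63, -0.64]]
top 414.2759119447707 -0.08491950736915928 [ 314.  -87. 1021.] [[-0.03, -1.0, 0.0], [-0.99, 0.03, -0.17], [0.17, -0.0, -0.99]]
wrist 344.6393848063896 0.03030898457165085 [113. 618. 384.] [[0.29, 0.96, -0.0], [0.92, -0.28, 0.27], [0.26, -0.08, -0.96]]
{'t': 0.15, 'qpos': [-1.38, 0.435, 0.025, 1.574, -0.012, 1.134, -0.075], 'qvel': [-0.001, -0.004, -0.001, -0.002, 0.001, 0.002, -0.0], 'tau': [0.003, -66.826, 0.986, -31.469, -0.061, 0.04, 0.0], 'tool_pos': [180.934, 597.849, 244.911], 'ee_rot': [-0.0, 0.146, 0.989, -0.001], 'contact_force': [0.24, 0.068, -0.847], 'moment': [0.022, 0.054, 0.005], 'grasp_force': 0.0, 'finger_gap': 1.003}
```

View pics/scene0.png

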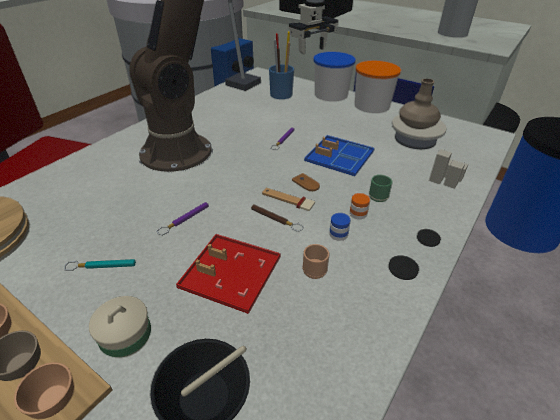

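View pics/top0.png

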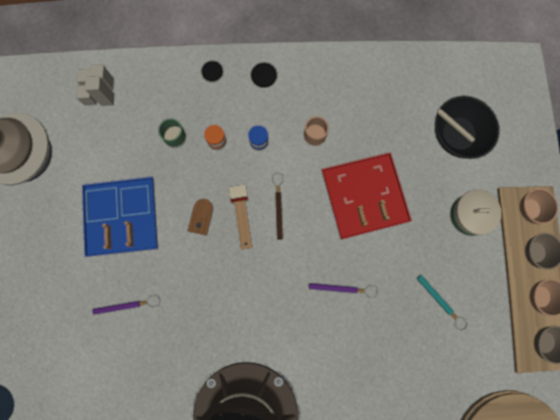

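```bash
cat > m1.py <<'E'
from h import *
def comps(c,lo,hi,roi=None,amin=30):
    h=cv2.cvtColor(c['color'],cv2.COLOR_RGB2HSV); m=cv2.inRange(h,np.array(lo),np.array(hi))
    if roi: 
        k=np.zeros_like(m);k[roi[1]:roi[3],roi[0]:roi[2]]=1;m=m*k
    cs,_=cv2.findContours(m,cv2.RETR_EXTERNAL,cv2.CHAIN_APPROX_NONE)
    return m,sorted([q for q in cs if cv2.contourArea(q)>amin],key=cv2.contourArea,reverse=True)
E
python3 - <<'E'
from m1 import *
c=snap("top");s=snap("scene")
for n,lo,hi in (("blue",(105,120,40),(125,255,255)),("red",(0,150,60),(8,255,255)),("red2",(172,150,60),(180,255,255)),("or",(8,170,120),(18,255,255)),("wood",(5,60,50),(25,200,255)),("green",(55,40,20),(90,255,255))):
  for nm,cc in(("top",c),("scene",s)):
    m,cs=comps(cc,lo,hi)
    for q in cs[:8]:
        r=cv2.minAreaRect(q);print(n,nm,np.round(r[0],1),np.round(r[1],1),round(r[2]),cv2.contourArea(q))
for n,(u,v) in dict(brush=(242,232),rib=(205,208),loop=(280,215),cup=(317,132),bt=(95,240),rt=(340,190),jar=(258,130)).items():
    print(n,cv2.cvtColor(c['color'],cv2.COLOR_RGB2HSV)[v,u])
for n,(u,v) in dict(blue=(119.5,216.5),red=(366,196),jar=(258,133),cup=(316,127),brush=(241,215),rib=(201,216),loop=(279,208)).items(): print(n,plane(c,[(u,v)],10).round())
E
```

```text
blue top [118.5 216.4] [73.5 71.7] 86 4872.0
blue top [258. 135.] [18. 18.] 90 253.0
blue scene [535.7 199.5] [ 77.6 105.2] 24 5985.5
blue scene [338.5 154.1] [63.1 32. ] 17 1239.0
blue scene [224.6  62.4] [42.8 25.5] 84 766.5
blue scene [334.5  59.5] [15. 41.] 90 497.5
blue scene [406.2  91.8] [23.  24.3] 16 433.5
blue scene [340.  220.5] [15. 18.] 90 218.5
blue scene [246.2  48.4] [23.3 12.6] 80 182.5
blue scene [337.9 233.3] [17.7  6.6] 13 40.5
red top [366.  194.9] [71.4 72. ] 75 4846.5
red scene [227.3 270.1] [86.9 67.2] 20 4618.5
red scene [ 38.9 153.2] [26.6 98.4] 65 1566.5
red2 scene [ 10.1 170. ] [16.1 28.1] 13 113.0
red2 scene [ 35.6 154.5] [23.9 37.5] 79 86.5
or top [213.8 134.6] [17. 17.] 63 226.5
or scene [378.  68.] [14. 44.] 90 485.0
or scene [360.  198.5] [ 9. 16.] 90 120.5
wood top [535.2 278. ] [186.1  57.7] 85 7565.0
wood top [510.5 405. ] [28. 95.] 90 1884.0
wood top [200.8 215.8] [19.4 35.2] 14 597.0
wood top [316.5 130.5] [27. 23.] 90 503.0
wood top [242.3 223.9] [48.8 16.3] 82 484.0
wood top [214.9 136.3] [24.6 20.1] 63 387.0
wood top [278.5 212. ] [52.1  4.1] 
[... 286 characters left out ...]
 [281.2 196.1] [39.   8.2] 17 254.0
wood scene [151.5  60.2] [21.  31.6] 44 201.0
wood scene [205.2 267.6] [23.5 11.3] 20 167.5
green top [171.8 131.8] [27.6 22.6] 45 492.5
green top [434.7 294.4] [49.7  6.6] 48 283.5
green top [457.1 220.4] [33.6  9.6] 67 50.0
green scene [379.9 186.5] [20.4 24.3] 14 409.5
green scene [127.9 341.4] [24.4 56.8] 64 359.0
green scene [110.  263.4] [ 7.3 50.2] 87 294.0
brush [ 15 107 141]
rib [ 14 138 111]
loop [ 10 112  59]
cup [ 12  91 159]
bt [110 185 131]
rt [  1 185 143]
jar [110 182 132]
blue [[479. 308.  10.]]
red [[ 515. -310.   10.]]
jar [[687. -43.  10.]]
cup [[ 699. -192.   10.]]
brush [[475.   3.  10.]]
rib [[475. 102.  10.]]
loop [[490. -91.  10.]]
```

Careful with the scale: shifts go in shares of 20 cm and turns go in shares of 2 pi rad. That gives: -36 mm / 200 = -0.18, -19 mm / 200 = -0.095.

```bash
cat >> h.py <<'E'
from scipy.spatial.transform import Rotation as Ro
def st():
    s=arm.observe();q=s['ee_rot'];R=Ro.from_quat([q[1],q[2],q[3],q[0]]).as_matrix()
    return s,np.array(s['tool_pos']),R
def go(X,phi=None):
    """tool-axis shift to X with current orientation, then turn about z to bring tool-x to world angle phi(deg)"""
    s,p,R=st();d=R.T@(np.array(X)-p);ph=np.degrees(np.arctan2(R[1,0],R[0,0]))
    print('t',round(s['t'],2),'at',p.round(1),'phi',round(ph,1),'shift',d.round(1),'|d|',round(np.linalg.norm(d),1),end=' ')
    e=Ro.from_matrix(R.T@np.array([[np.cos(np.radians(phi if phi is not None else ph)),np.sin(np.radians(phi if phi is not None else ph)),0],[np.sin(np.radians(phi if phi is not None else ph)),-np.cos(np.radians(phi if phi is not None else ph)),0],[0,0,-1]]).T.T).as_rotvec()
    print('turn',e.round(3),'q7',round(s['qpos'][6],2))
E
echo '[[[-0.18, -0.095, -0.025, 0, 0, 0], [-0.18, -0.095, -0.025, 0, 0, 0], [-0.18, -0.095, -0.025, 0, 0, 0], [-0.18, -0.095, -0.025, 0, 0, 0], [-0.18, -0.095, -0.025, 0, 0, 0]]]' > rows.txt && python3 -m jog rows.txt
echo '[[[-0.18, -0.095, -0.025, 0, 0, 0], [-0.18, -0.095, -0.025, 0, 0, 0], [-0.18, -0.095, -0.025, 0, 0, 0], [-0.18, -0.095, -0.025, 0, 0, 0], [0, 0, 0, 0, 0, 0]]]' > rows.txt && python3 -m jog rows.txt
python3 - <<'E'
from h import *
snap('wrist','w1.png');go([470,300,300],163)
E
```

```text
t: 0.67
tool_pos: [326.8, 453.6, 270.8]
ee_rot: [0.0, 0.146, 0.989, 0.0]
contact_force: [0.7, 1.2, 0.1]
finger_gap: 1.001
grasp_force: 0.0
t: 1.08
tool_pos: [448.6, 332.9, 291.8]
ee_rot: [0.003, 0.152, 0.988, -0.001]
contact_force: [0.8, -1.0, 0.3]
finger_gap: 0.997
grasp_force: 0.0
t 1.13 at [445.5 336.4 291.2] phi 162.7 shift [-34.3 -27.4  -8.7] |d| 44.7 turn [-0.     0.003 -0.006] q7 0.57
```

View pics/w1.png

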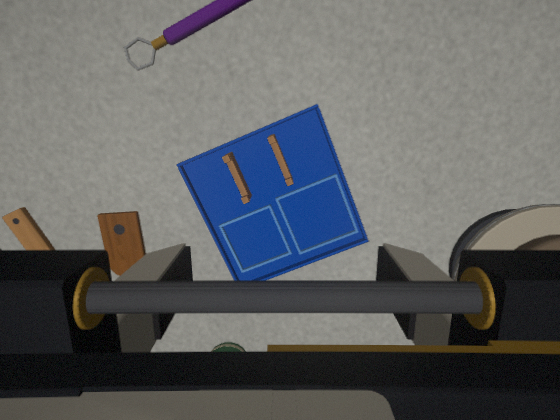

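```bash
cat >> m1.py <<'E'
def bays(c,blo=(105,120,40),bhi=(125,255,255),llo=(95,40,100),lhi=(112,150,255),amin=800):
    """tray contour hull, then light ridge rings inside"""
    m,cs=comps(c,blo,bhi,amin=500); hull=cv2.convexHull(cs[0])
    k=np.zeros_like(m);cv2.fillConvexPoly(k,hull,255);k=cv2.erode(k,np.ones((5,5)))
    l=cv2.bitwise_and(cv2.inRange(cv2.cvtColor(c['color'],cv2.COLOR_RGB2HSV),np.array(llo),np.array(lhi)),k)
    return hull,l
E
cat > bt.py <<'E'
from m1 import *
def blue(c):
    hull,l=bays(c)
    l=cv2.morphologyEx(l,cv2.MORPH_CLOSE,np.ones((3,3)))
    cs,h=cv2.findContours(l,cv2.RETR_CCOMP,cv2.CHAIN_APPROX_NONE)
    out=[]
    for q,hh in zip(cs,h[0]):
        if cv2.contourArea(q)>800:
            P=plane(c,q.reshape(-1,2),10)[:,:2].astype(np.float32);out.append((hh[3]>=0,cv2.minAreaRect(P),q))
    return hull,out
if __name__=="__main__":
    c=snap('wrist');hull,o=blue(c)
    for b in o: print(b[0],np.round(b[1][0],1),np.round(b[1][1],1),round(b[1][2],1))
    p=cv2.approxPolyDP(hull,6,True).reshape(-1,2);print(p.tolist());P=plane(c,p,14)[:,:2];print(P.round(1).tolist(),P.mean(0))
    h=cv2.cvtColor(c['color'],cv2.COLOR_RGB2HSV)
    print(h[190,305],h[184,322-4:322+4].tolist())
    m,cs=comps(c,(5,90,60),(22,255,255),(180,120,330,220),20)
    for q in cs: r=cv2.minAreaRect(q);print(np.round(r[0],1),np.round(r[1],1),r[2]); print(plane(c,[r[0]],28).round(1))
E
python3 bt.py
```

```text
False [520.7 271.1] [73.1 72.1] 5.1
True [520.3 271.2] [67.4 67.9] 5.0
False [513.2 356.7] [82.9 81.9] 5.1
True [512.8 356.7] [77.3 78.4] 5.1
[[315, 109], [365, 245], [272, 280], [230, 280], [175, 168]]
[[384.2, 393.6], [565.4, 409.1], [577.1, 279.3], [560.4, 226.1], [399.9, 213.0]] [497.38602034 304.20428392]
[107 129 176] [[106, 133, 134], [106, 135, 162], [106, 133, 174], [106, 139, 173], [106, 134, 173], [106, 139, 172], [108, 154, 164], [109, 184, 151]]
[234.1 182. ] [52.  10.3] 67.7509765625
[[435.2 278.1  28. ]]
[278.3 163.7] [52.7  7.1] 67.61986541748047
[[430.  334.8  28. ]]
```

Converted, -33 mm / 200 = -0.165, -22 mm / 200 = -0.11.

```bash

echo '[[[-0.11, -0.165, -0.015, 0, 0, 0], [-0.11, -0.165, -0.015, 0, 0, 0], [-0.11, -0.165, -0.015, 0, 0, 0], [-0.11, -0.165, -0.015, 0, 0, 0], [-0.11, -0.165, -0.015, 0, 0, 0]]]' > rows.txt && python3 -m jog rows.txt >/dev/null
echo '[[[-0.11, -0.165, -0.015, 0, 0, 0], [-0.11, -0.165, -0.015, 0, 0, 0], [-0.11, -0.165, -0.015, 0, 0, 0], [-0.11, -0.165, -0.015, 0, 0, 0], [-0.11, -0.165, -0.015, 0, 0, 0]]]' > rows.txt && python3 -m jog rows.txt>/dev/null
echo '[[[-0.11, -0.165, -0.015, 0, 0, 0], [-0.11, -0.165, -0.015, 0, 0, 0], [0, 0, 0, 0, 0, 0.0199], [0, 0, 0, 0, 0, 0.0199], [0, 0, 0, 0, 0, 0.0199]]]' > rows.txt && python3 -m jog rows.txt>/dev/null
echo '[[[0, 0, 0, 0, 0, 0.0199], [0, 0, 0, 0, 0, 0.0199], [0, 0, 0, 0, 0, 0.0199], [0, 0, 0, 0, 0, 0.0199], [0, 0, 0, 0, 0, 0.0199]]]' > rows.txt && python3 -m jog rows.txt>/dev/null
echo '[[[0, 0, 0, 0, 0, 0.0199], [0, 0, 0, 0, 0, 0.0199], [0, 0, 0, 0, 0, 0.0032], [0, 0, 0, 0, 0, 0], [0, 0, 0, 0, 0, 0]]]' > rows.txt && python3 -m jog rows.txt
python3 - <<'E'
from h import *
import pickle
c=snap('wrist','w2.png');pickle.dump(c,open('w2.pkl','wb'));go([580,-220,330],90)
E
```

```text
t: 3.27
tool_pos: [579.7, -113.7, 326.3]
ee_rot: [-0.0, 0.703, 0.711, -0.0]
contact_force: [-0.0, -0.7, -0.3]
finger_gap: 0.999
grasp_force: 0.0
t 3.32 at [ 579.6 -114.   326.4] phi 90.7 shift [-106.    -0.8   -3.7] |d| 106.1 turn [-0.    -0.     0.011] q7 0.35
```

View pics/w2.png

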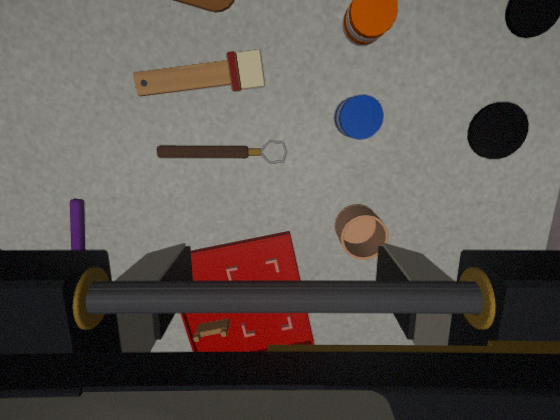

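Converted, 40 mm / 200 = 0.2.

```bash

echo '[[[0.2, 0, 0, 0, 0, 0], [0.2, 0, 0, 0, 0, 0], [0, 0, 0, 0, 0, 0], [0, 0, 0, 0, 0, 0]]]' > rows.txt && python3 -m jog rows.txt
python3 - <<'E'
from h import *
import pickle
from m1 import *
c3=snap('wrist','w3.png');pickle.dump(c3,open('w3.pkl','wb'));c2=pickle.load(open('w2.pkl','rb'));ct=snap('top');cs_=snap('scene')
def rects(c,name,lo,hi,roi,amin=60):
    m,cs=comps(c,lo,hi,roi,amin)
    for q in cs[:5]:
        r=cv2.minAreaRect(q);print(name,np.round(r[0],1),np.round(r[1],1),round(r[2],1),cv2.contourArea(q))
    return cs
for nm,c in(('w2',c2),('w3',c3)):
    rects(c,nm+' blue',(105,120,40),(125,255,255),(300,60,420,245),200)
    rects(c,nm+' wood',(5,70,30),(20,220,255),(100,0,330,245),100)
    rects(c,nm+' darkred',(0,120,30),(4,255,130),(200,30,280,200),30)
    rects(c,nm+' cup',(5,70,60),(20,220,255),(320,190,400,262),200)
    rects(c,nm+' spot',(0,0,0),(180,255,50),(90,10,330,240),10)
E
```

```text
t: 3.65
tool_pos: [579.2, -31.3, 326.2]
ee_rot: [-0.001, 0.702, 0.712, 0.0]
contact_force: [-0.3, -0.4, 0.2]
finger_gap: 1.003
grasp_force: 0.0
w2 blue [360.5 116.5] [43. 43.] 90.0 1457.0
w2 wood [182.3  78.9] [36.3 96.7] 80.5 2263.5
w2 wood [208.5 151.5] [ 11. 103.] 90.0 1002.5
w2 wood [203.5   5.5] [11. 59.] 90.0 369.0
w2 darkred [233.1  70.8] [39.1  6.4] 80.5 193.0
w2 cup [361.1 231.2] [56.8 47.4] 63.4 2086.0
w3 blue [356. 187.] [40. 40.] 90.0 1259.5
w3 wood [200.9  58.5] [78.2 43.7] 15.9 2971.5
w3 wood [187.3 146.9] [32.5 92.1] 81.3 1897.0
w3 wood [211.5 211.5] [99. 11.] -0.0 953.5
w3 darkred [235.5 139.5] [34.4  5.4] 80.5 146.0
w3 spot [198.  206.5] [ 1. 70.] 90.0 38.0
```

View pics/w3.png

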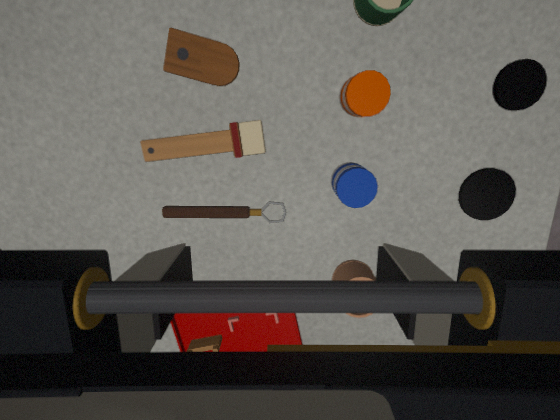

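```bash
cat > m2.py <<'E'
from m1 import *
import pickle
c2=pickle.load(open('w2.pkl','rb'));c3=pickle.load(open('w3.pkl','rb'))
f=lambda n,r:print(n,r[0].round(1),'gap',round(r[1],1))
f('jar lid',tri(c2,(360.5,116.5),c3,(356,187)))
f('binding',tri(c2,(233.1,70.8),c3,(235.5,139.5)))
f('loop handle+ferrule',tri(c2,(208.5,151.5),c3,(211.5,211.5)))
ct=snap('top')
f('rib',tri(ct,(200.8,215.8),c3,(200.9,58.5)))
f('binding spot check jar top',tri(ct,(258,135),c3,(356,187)))
def onplane(c,lo,hi,roi,z,amin=100):
    m,cs=comps(c,lo,hi,roi,amin);P=plane(c,cs[0].reshape(-1,2),z)[:,:2].astype(np.float32)
    r=cv2.minAreaRect(P);return P,r
def show(n,r): print(n,np.round(r[0],1),np.round(r[1],1),round(r[2],1))
P,r=onplane(c3,(5,70,30),(20,220,255),(150,20,260,100),9);show('rib',r)
for c,roi in((c2,(100,30,240,120)),(c3,(100,110,240,170))):
    P,r=onplane(c,(5,70,30),(20,220,255),roi,10);show('brush handle',r)
for c,roi in((c2,(120,135,330,175)),(c3,(120,195,330,230))):
    P,r=onplane(c,(5,70,30),(20,220,255),roi,7);show('loop h+f',r);print(P.min(0),P.max(0))
    P,r=onplane(c,(5,70,20),(14,180,90),roi,7);show('loop h',r)
for c,roi in((c2,(220,40,280,100)),(c3,(220,110,280,170))):
    P,r=onplane(c,(14,20,140),(30,110,255),roi,11,30);show('hair',r)
P,r=onplane(c2,(5,70,60),(20,220,255),(320,190,400,262),60);show('cup',r)
# cup rim: ellipse of the upper (near camera) rim : min enclosing circle on z=60 
m,cs=comps(c2,(5,60,120),(20,220,255),(320,190,400,265),50)
for q in cs: show('cup bright',cv2.minAreaRect(plane(c2,q.reshape(-1,2),60)[:,:2].astype(np.float32)))
h=cv2.cvtColor(c2['color'],cv2.COLOR_RGB2HSV);print(h[210:262:4,362].tolist())
show('lid',onplane(c3,(105,120,40),(125,255,255),(300,150,420,220),56)[1]);show('lid',onplane(c2,(105,120,40),(125,255,255),(300,60,420,245),56)[1])
E
python3 m2.py
```

```text
jar lid [668.4 -43.7  52.6] gap 0.1
binding [517.    8.1  10.9] gap 0.1
loop handle+ferrule [480.9 -90.9   5. ] gap 0.0
rib [476.4 103.9   5.8] gap 0.8
binding spot check jar top [669.4 -44.7  45.2] gap 1.7
rib [478.7 102.9] [49.7 89.7] 76.2
brush handle [ 4.539e+02 -3.000e-01] [119.4  41.2] 7.7
brush handle [454.3  -0.6] [119.4  41.1] 7.5
loop h+f [481.4 -90.7] [135.6  14.3] 0.8
[413.6959  -97.88539] [549.122    -82.841576]
loop h [472.9 -90.8] [118.4  14.3] 0.8
loop h+f [481.6 -90.4] [136.2  15.8] 0.9
[413.51355 -99.25058] [549.6395  -82.17345]
loop h [472.7 -90.5] [118.3  15.8] 0.9
hair [537.6  10.7] [28.1 41.1] 8.1
hair [537.6  10.8] [28.1 41.3] 7.9
cup [ 677.7 -181.5] [58.3 75.3] 28.7
cup bright [ 680.7 -188.2] [58.6 56.2] 58.0
[[11, 89, 77], [11, 98, 78], [13, 110, 156], [13, 106, 163], [12, 105, 162], [12, 110, 164], [13, 107, 162], [13, 113, 163], [12, 109, 129], [12, 108, 80], [13, 92, 78], [11, 107, 74], [12, 104, 159]]
lid [667.8 -43.3] [48.4 49.7] 3.2
lid [667.8 -44.1] [49.5 47.3] 0.6
```

Converted, 40 mm / 200 = 0.2, 29.6 mm / 200 = 0.148.

```bash

echo '[[[-0.0225, 0.148, 0.125, 0, 0, 0], [-0.0225, 0.148, 0.125, 0, 0, 0], [-0.0225, 0.148, 0.125, 0, 0, 0], [0, 0, 0.2, 0, 0, 0], [0, 0, 0.2, 0, 0, 0]]]' > rows.txt && python3 -m jog rows.txt >/dev/null
echo '[[[0, 0, 0.2, 0, 0, 0], [0, 0, 0.2, 0, 0, 0], [0, 0, 0.15, 0, 0, 0], [0, 0, 0.125, 0, 0, 0], [0, 0, 0, 0, 0, 0]]]' > rows.txt && python3 -m jog rows.txt
python3 -c "
from h import *;go([668,-43.7,36])"
```

```text
t: 4.68
tool_pos: [664.3, -48.7, 31.2]
ee_rot: [-0.003, 0.705, 0.709, -0.003]
contact_force: [-0.8, -0.4, 0.6]
finger_gap: 0.993
grasp_force: 0.0
t 4.68 at [664.3 -48.7  31.2] phi 90.3 shift [ 5.   3.7 -4.9] |d| 7.9 turn [-0.008  0.    -0.   ] q7 0.39
```

Converted, -4 mm / 200 = -0.02.

```bash

echo '[[[0, 0, -0.02, 0, 0, 0], [0, 0, 0, 0, 0, 0]]]' > rows.txt && python3 -m jog rows.txt >/dev/null
python3 -c "
from h import *;go([668,-43.7,36])"
```

```text
t 4.85 at [669.3 -49.   43. ] phi 90.3 shift [ 5.4 -1.3  7. ] |d| 8.9 turn [0.003 0.001 0.   ] q7 0.39
```

Converted, 5 mm / 200 = 0.025.

```bash

echo '[[[0.025, 0, 0.025, 0, 0, 0], [0, 0, 0, 0, 0, 0], [0, 0, 0, 0, 0, 0]]]' > rows.txt && python3 -m jog rows.txt >/dev/null
python3 -c "
from h import *;go([668,-43.7,36])"
echo '[[[0, 0, 0, 0, 0, 0], [0, 0, 0, 0, 0, 0], [0, 0, 0, 0, 0, 0], [0, 0, 0, 0, 0, 0], [0, 0, 0, 0, 0, 0]]]' > rows.txt && python3 -m jog rows.txt 0 20 >/dev/null
echo '[[[0, 0, 0, 0, 0, 0], [0, 0, 0, 0, 0, 0], [0, 0, 0, 0, 0, 0]]]' > rows.txt && python3 -m jog rows.txt 
python3 -c "
from h import *;go([540,-40,170],95)"
```

```text
t 5.1 at [668.4 -41.9  36.6] phi 90.5 shift [-1.8 -0.4  0.6] |d| 2.0 turn [ 0.002 -0.001 -0.   ] q7 0.39
t: 5.77
tool_pos: [667.8, -42.7, 35.5]
ee_rot: [-0.0, 0.705, 0.71, -0.0]
contact_force: [-0.6, -0.8, 0.2]
finger_gap: 0.538
grasp_force: 20.0
t 5.77 at [667.8 -42.7  35.5] phi 90.4 shift [   3.6 -127.8 -134.5] |d| 185.6 turn [-0.   -0.   -0.08] q7 0.39
```

Converted, -35 mm / 200 = -0.175, -30 mm / 200 = -0.15.

```bash

echo '[[[0, 0, -0.075, 0, 0, 0], [0, 0, -0.175, 0, 0, 0], [0, 0, -0.175, 0, 0, 0], [0, 0, -0.15, 0, 0, 0], [0.1, -0.045, 0, 0, 0, 0]]]' > rows.txt && python3 -m jog rows.txt >/dev/null
echo '[[[0.175, -0.08, 0, 0, 0, 0], [0.175, -0.08, 0, 0, 0, 0], [0.175, -0.08, 0, 0, 0, 0], [0.175, -0.08, 0, 0, 0, 0], [0.175, -0.08, 0, 0, 0, 0]]]' > rows.txt && python3 -m jog rows.txt
echo '[[[0.175, -0.08, 0, 0, 0, 0], [0.175, -0.08, 0, 0, 0, 0], [0.15, -0.07, 0, 0, 0, 0], [0.09, -0.05, 0, 0, 0, 0], [0, 0, 0, 0, 0, -0.0127]]]' > rows.txt && python3 -m jog rows.txt >/dev/null
echo '[[[0, 0, 0, 0, 0, 0], [0, 0, 0, 0, 0, 0], [0, 0, 0, 0, 0, 0]]]' > rows.txt && python3 -m jog rows.txt 
python3 -c "
from h import *;c=snap('wrist','w4.png');go([520.5,271.2,60],95);print(proj(c,[[520.5,271.2,10],[520.5,271.2,60]]))"
```

```text
t: 6.6
tool_pos: [576.4, 153.2, 150.5]
ee_rot: [-0.0, 0.705, 0.709, -0.0]
contact_force: [0.1, 0.5, -0.6]
finger_gap: 0.543
grasp_force: 20.0
t: 7.27
tool_pos: [521.3, 268.1, 150.6]
ee_rot: [0.0, 0.677, 0.736, -0.0]
contact_force: [0.7, -1.2, -0.7]
finger_gap: 0.543
grasp_force: 20.0
t 7.32 at [521.3 268.  150.6] phi 94.8 shift [ 3.3 -0.6 90.6] |d| 90.7 turn [ 0.     0.    -0.004] q7 -0.16
[[282.02862145 198.76990642]
 [281.80764967 215.66539031]]
```

```bash
python3 bt.py 2>&1 | head -8
```

```text
False [513.4 356.8] [82.1 82. ] 4.9
True [513.5 356.4] [76.9 76.4] 4.8
[[359, 17], [349, 238], [337, 264], [231, 264], [136, 250], [104, 18]]
[[564.3, 409.6], [580.0, 242.7], [572.8, 218.0], [481.2, 210.4], [400.1, 216.9], [383.7, 393.0]] [497.01961746 281.76390218]
[108 207 203] [[109, 202, 201], [109, 202, 201], [109, 210, 199], [109, 193, 192], [107, 145, 190], [105, 128, 223], [104, 124, 231], [104, 125, 231]]
[194. 187.] [12. 28.] 90.0
[[451.7 279.1  28. ]]
```

View pics/w4.png

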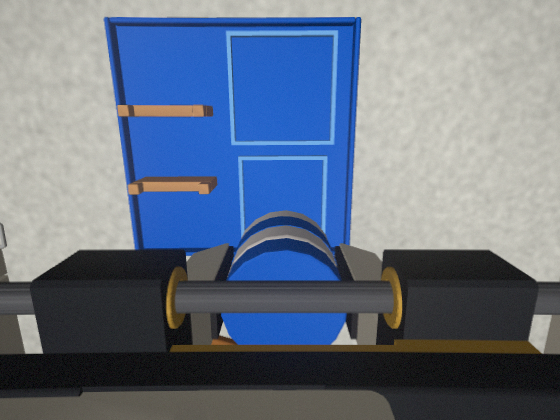

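Converted, 25 mm / 200 = 0.125, 20 mm / 200 = 0.1.

```bash

echo '[[[0.005, 0, 0.1, 0, 0, 0], [0.005, 0, 0.125, 0, 0, 0], [0.005, 0, 0.1, 0, 0, 0], [0, 0, 0.075, 0, 0, 0], [0, 0, 0.05, 0, 0, 0]]]' > rows.txt && python3 -m jog rows.txt >/dev/null
echo '[[[0, 0, 0.04, 0, 0, 0], [0, 0, 0.025, 0, 0, 0], [0, 0, 0.015, 0, 0, 0], [0, 0, 0, 0, 0, 0], [0, 0, 0, 0, 0, 0]]]' > rows.txt && python3 -m jog rows.txt
python3 -c "
from h import *;go([520.5,271.2,40],95)"
```

```text
t: 8.2
tool_pos: [520.8, 272.4, 45.1]
ee_rot: [0.0, 0.676, 0.737, 0.0]
contact_force: [0.2, 0.5, -1.3]
finger_gap: 0.541
grasp_force: 20.0
t 8.2 at [520.8 272.4  45.1] phi 95.0 shift [-1.2 -0.4  5.1] |d| 5.2 turn [ 0.001 -0.    -0.001] q7 -0.08
```

Converted, 2 mm / 200 = 0.01, 1.5 mm / 200 = 0.0075.

```bash

echo '[[[-0.005, 0, 0.01, 0, 0, 0], [0, 0, 0.01, 0, 0, 0], [0, 0, 0.0075, 0, 0, 0], [0, 0, 0, 0, 0, 0], [0, 0, 0, 0, 0, 0]]]' > rows.txt && python3 -m jog rows.txt
```

```text
t: 8.62
tool_pos: [520.7, 271.4, 39.4]
ee_rot: [0.0, 0.676, 0.737, 0.0]
contact_force: [-1.4, -1.1, 3.4]
finger_gap: 0.541
grasp_force: 20.0
```

Converted, -38 mm / 200 = -0.19, -35 mm / 200 = -0.175.

```bash

echo '[[[0, 0, 0, 0, 0, 0], [0, 0, 0, 0, 0, 0], [0, 0, 0, 0, 0, 0], [0, 0, 0, 0, 0, 0]]]' > rows.txt && python3 -m jog rows.txt 0.8
echo '[[[0, 0, -0.05, 0, 0, 0], [0, 0, -0.125, 0, 0, 0], [0, 0, -0.175, 0, 0, 0], [0, 0, -0.175, 0, 0, 0], [-0.1, 0.005, -0.1, 0, 0, 0]]]' > rows.txt && python3 -m jog rows.txt 1.0 >/dev/null
echo '[[[-0.19, 0.01, -0.045, 0, 0, 0], [-0.19, 0.01, -0.045, 0, 0, 0], [-0.19, 0.01, -0.045, 0, 0, 0], [-0.19, 0.01, -0.045, 0, 0, 0], [-0.19, 0.01, -0.045, 0, 0, 0]]]' > rows.txt && python3 -m jog rows.txt >/dev/null
echo '[[[-0.19, 0.01, -0.045, 0, 0, 0], [-0.19, 0.01, -0.045, 0, 0, 0], [-0.19, 0.01, -0.045, 0, 0, 0], [-0.19, 0.01, -0.045, 0, 0, 0], [-0.19, 0.01, -0.045, 0, 0, 0]]]' > rows.txt && python3 -m jog rows.txt >/dev/null
echo '[[[-0.19, 0.01, -0.045, 0, 0, 0], [-0.19, 0.01, -0.045, 0, 0, 0], [-0.19, 0.01, -0.045, 0, 0, 0], [-0.15, 0.01, -0.045, 0, 0, 0], [-0.05, 0, 0, 0, 0, 0]]]' > rows.txt && python3 -m jog rows.txt >/dev/null
echo '[[[0, 0, 0, 0, 0, 0], [0, 0, 0, 0, 0, 0]]]' > rows.txt && python3 -m jog rows.txt
python3 - <<'E'
from h import *
import pickle
c=snap('wrist','w5.png');pickle.dump(c,open('w5.pkl','wb'));go([680,-188,100],90)
E
```

```text
t: 8.95
tool_pos: [520.5, 271.3, 39.0]
ee_rot: [0.0, 0.676, 0.737, -0.0]
contact_force: [-0.1, 0.1, -0.2]
finger_gap: 0.773
grasp_force: 0.0
t: 10.78
tool_pos: [597.2, -277.9, 289.9]
ee_rot: [-0.0, 0.676, 0.737, 0.0]
contact_force: [0.0, 0.5, 0.3]
finger_gap: 0.999
grasp_force: 0.0
t 10.83 at [ 597.5 -276.5  289.7] phi 95.0 shift [ 80.7  90.  189.8] |d| 225.0 turn [-0.    -0.001  0.088] q7 0.73
```

View pics/w5.png

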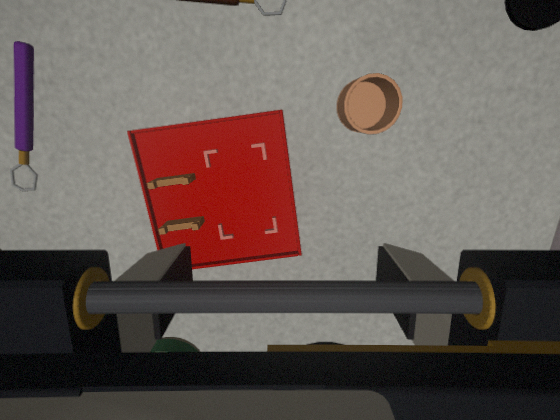

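```bash
cat > m3.py <<'E'
from m1 import *
import pickle
c=pickle.load(open('w5.pkl','rb'));c2=pickle.load(open('w2.pkl','rb'))
h=cv2.cvtColor(c['color'],cv2.COLOR_RGB2HSV)
m,cs=comps(c,(5,60,40),(20,220,255),(325,60,420,150),200);q=max(cs,key=cv2.contourArea)
P=plane(c,q.reshape(-1,2),60)[:,:2].astype(np.float32);print('cup5 circ',cv2.minEnclosingCircle(P),cv2.minAreaRect(P))
m,cs=comps(c2,(5,60,40),(20,220,255),(320,190,405,265),200);q=max(cs,key=cv2.contourArea)
P=plane(c2,q.reshape(-1,2),60)[:,:2].astype(np.float32);print('cup2 y range',P.min(0),P.max(0))
print(h[151:156,255:264].tolist())
def red(c,roi):
    hs=cv2.cvtColor(c['color'],cv2.COLOR_RGB2HSV)
    lo=cv2.inRange(hs,np.array((0,40,130)),np.array((8,150,255)))|cv2.inRange(hs,np.array((170,40,130)),np.array((180,150,255)))
    k=np.zeros_like(lo);k[roi[1]:roi[3],roi[0]:roi[2]]=1;lo*=k
    n,lab,s,cen=cv2.connectedComponentsWithStats(lo)
    ks=[i for i in range(1,n) if s[i,4]>15];print('lugs',[(cen[i].round(1).tolist(),int(s[i,4])) for i in ks])
    v,u=np.where(np.isin(lab,ks));P=plane(c,np.c_[u,v],11)[:,:2].astype(np.float32);print(cv2.minAreaRect(P));return cen[ks]
a=red(c,(195,130,290,245))
print('lug means',plane(c,a,11).round(1).tolist())
m,cs=comps(c,(12,80,90),(25,255,255),(140,165,210,240),20)
for q in cs: r=cv2.minAreaRect(q);print('rail',r,plane(c,[r[0]],28).round(1))
E
python3 m3.py
```

```text
cup5 circ ((678.2232666015625, -190.14418029785156), 33.469730377197266) ((678.0990600585938, -188.95816040039062), (66.19377899169922, 58.25949478149414), 4.775521278381348)
cup2 y range [ 644.53326 -217.959  ] [ 711.61786 -145.95203]
[[[0, 217, 155], [2, 217, 156], [1, 209, 156], [2, 233, 154], [1, 222, 154], [2, 216, 156], [2, 220, 155], [3, 125, 173], [4, 105, 183]], [[1, 213, 158], [2, 217, 156], [2, 225, 155], [1, 220, 153], [1, 222, 155], [2, 228, 154], [2, 235, 152], [3, 126, 174], [5, 110, 179]], [[2, 227, 154], [2, 214, 155], [1, 215, 154], [1, 224, 154], [1, 216, 157], [1, 222, 154], [2, 222, 156], [3, 151, 169], [4, 115, 180]], [[1, 217, 155], [1, 222, 155], [1, 212, 155], [2, 227, 156], [1, 212, 159], [1, 225, 153], [1, 227, 155], [2, 172, 165], [3, 118, 177]], [[2, 220, 155], [0, 225, 154], [1, 224, 155], [1, 229, 155], [1, 217, 156], [1, 217, 156], [1, 217, 156], [2, 170, 165], [4, 118, 177]]]
lugs [([260.6, 148.8], 100), ([208.2, 155.8], 86), ([272.7, 227.2], 81), ([223.1, 233.6], 73)]
((547.703369140625, -304.2073974609375), (74.39469909667969, 114.03567504882812), 12.620643615722656)
lug means [[567.8, -248.6, 11.0], [505.4, -262.5, 11.0], [589.9, -346.1, 11.0], [527.2, -360.2, 11.0]]
rail ((171.8712158203125, 180.89028930664062), (8.134013175964355, 31.97783660888672), 85.42607879638672) [[ 467.3 -293.4   28. ]]
rail ((182.41612243652344, 225.90333557128906), (7.354119300842285, 30.975231170654297), 87.70938873291016) [[ 480.1 -348.2   28. ]]
rail ((150.5, 184.5), (7.0, 7.0), 90.0) [[ 442.4 -300.    28. ]]
rail ((162.0, 230.5), (5.0, 6.0), 90.0) [[ 455.4 -356.2   28. ]]
```

Converted, 20 mm / 200 = 0.1, 18 mm / 200 = 0.09.

```bash

echo '[[[0.08, 0.09, 0.1, 0, 0, 0], [0.08, 0.09, 0.1, 0, 0, 0], [0.08, 0.09, 0.1, 0, 0, 0], [0.08, 0.09, 0.1, 0, 0, 0], [0.08, 0.09, 0.1, 0, 0, 0]]]' > rows.txt && python3 -m jog rows.txt >/dev/null
echo '[[[0, 0, 0.175, 0, 0, 0], [0, 0, 0.175, 0, 0, 0], [0, 0, 0.1, 0, 0, 0], [0, 0, 0, 0, 0, 0], [0, 0, 0, 0, 0, 0]]]' > rows.txt && python3 -m jog rows.txt
python3 -c "
from h import *;go([681,-188.4,38],95)"
```

```text
t: 11.67
tool_pos: [679.7, -188.2, 99.3]
ee_rot: [-0.001, 0.675, 0.738, -0.0]
contact_force: [0.5, 0.6, 0.8]
finger_gap: 1.0
grasp_force: 0.0
t 11.67 at [ 679.7 -188.2   99.3] phi 95.1 shift [-0.4  1.4 61.3] |d| 61.3 turn [-0.002 -0.002  0.002] q7 0.66
```

Converted, 25 mm / 200 = 0.125, 20 mm / 200 = 0.1.

```bash

echo '[[[0, 0.005, 0.125, 0, 0, 0], [0, 0, 0.1, 0, 0, 0], [0, 0, 0.08, 0, 0, 0], [0, 0, 0, 0, 0, 0], [0, 0, 0, 0, 0, 0]]]' > rows.txt && python3 -m jog rows.txt
echo '[[[0, 0, 0, 0, 0, 0], [0, 0, 0, 0, 0, 0], [0, 0, 0, 0, 0, 0], [0, 0, 0, 0, 0, 0], [0, 0, 0, 0, 0, 0]]]' > rows.txt && python3 -m jog rows.txt 0 20 >/dev/null
echo '[[[0, 0, 0, 0, 0, 0], [0, 0, 0, 0, 0, 0]]]' > rows.txt && python3 -m jog rows.txt 
python3 -c "
from h import *;go([513.2,356.7,150],95)"
```

```text
t: 12.08
tool_pos: [682.0, -190.0, 40.7]
ee_rot: [0.0, 0.675, 0.737, 0.0]
contact_force: [0.4, -0.6, 0.7]
finger_gap: 1.0
grasp_force: 0.0
t: 12.67
tool_pos: [681.4, -190.5, 39.5]
ee_rot: [0.0, 0.676, 0.737, 0.0]
contact_force: [-0.3, 0.4, 5.1]
finger_gap: 0.654
grasp_force: 20.0
t 12.67 at [ 681.4 -190.5   39.5] phi 95.0 shift [ 559.8 -120.  -110.5] |d| 583.1 turn [ 0.001 -0.    -0.   ] q7 0.69
```

Careful with the scale: shifts go in shares of 20 cm and turns go in shares of 2 pi rad. That gives: -35 mm / 200 = -0.175, -30 mm / 200 = -0.15.

```bash

echo '[[[0, 0, -0.05, 0, 0, 0], [0, 0, -0.15, 0, 0, 0], [0, 0, -0.175, 0, 0, 0], [0, 0, -0.175, 0, 0, 0], [0.1, -0.02, 0, 0, 0, 0]]]' > rows.txt && python3 -m jog rows.txt >/dev/null
echo '[[[0.185, -0.04, 0, 0, 0, 0], [0.185, -0.04, 0, 0, 0, 0], [0.185, -0.04, 0, 0, 0, 0], [0.185, -0.04, 0, 0, 0, 0], [0.185, -0.04, 0, 0, 0, 0]]]' > rows.txt && python3 -m jog rows.txt
echo '[[[0.185, -0.04, 0, 0, 0, 0], [0.185, -0.04, 0, 0, 0, 0], [0.185, -0.04, 0, 0, 0, 0], [0.185, -0.04, 0, 0, 0, 0], [0.185, -0.04, 0, 0, 0, 0]]]' > rows.txt && python3 -m jog rows.txt >/dev/null
echo '[[[0.185, -0.04, 0, 0, 0, 0], [0.185, -0.04, 0, 0, 0, 0], [0.185, -0.04, 0, 0, 0, 0], [0.185, -0.04, 0, 0, 0, 0], [0.09, -0.02, 0, 0, 0, 0]]]' > rows.txt && python3 -m jog rows.txt >/dev/null
echo '[[[0, 0, 0, 0, 0, 0], [0, 0, 0, 0, 0, 0], [0, 0, 0, 0, 0, 0]]]' > rows.txt && python3 -m jog rows.txt 
python3 -c "
from h import *;c=snap('wrist','w6.png');go([513.2,354.7,55],95)"
```

```text
t: 13.5
tool_pos: [618.6, 11.4, 149.4]
ee_rot: [-0.0, 0.676, 0.737, 0.0]
contact_force: [2.2, 0.1, -1.9]
finger_gap: 0.657
grasp_force: 20.0
t: 14.58
tool_pos: [513.8, 351.8, 149.3]
ee_rot: [0.0, 0.676, 0.737, -0.0]
contact_force: [1.6, -0.5, -0.7]
finger_gap: 0.655
grasp_force: 20.0
t 14.63 at [514.1 351.3 149.3] phi 94.9 shift [ 3.5 -0.6 94.3] |d| 94.4 turn [ 0.     0.001 -0.002] q7 -0.22
```

View pics/w6.png

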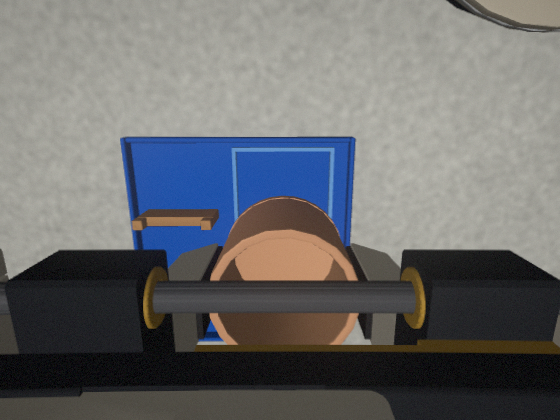

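Converted, 25 mm / 200 = 0.125, 20 mm / 200 = 0.1.

```bash

echo '[[[0.005, 0, 0.1, 0, 0, 0], [0.005, 0, 0.125, 0, 0, 0], [0.005, 0, 0.1, 0, 0, 0], [0, 0, 0.075, 0, 0, 0], [0, 0, 0.05, 0, 0, 0]]]' > rows.txt && python3 -m jog rows.txt >/dev/null
echo '[[[0, 0, 0.035, 0, 0, 0], [0, 0, 0.015, 0, 0, 0], [0, 0, 0, 0, 0, 0], [0, 0, 0, 0, 0, 0], [0, 0, 0, 0, 0, 0]]]' > rows.txt && python3 -m jog rows.txt
python3 -c "
from h import *;go([513.2,354.7,43.5],95)"
```

```text
t: 15.47
tool_pos: [513.8, 356.2, 50.0]
ee_rot: [0.0, 0.676, 0.737, 0.001]
contact_force: [0.9, -0.7, -0.8]
finger_gap: 0.657
grasp_force: 20.0
t 15.47 at [513.8 356.2  50. ] phi 95.0 shift [-1.4 -0.7  6.5] |d| 6.7 turn [ 0.001 -0.001 -0.   ] q7 -0.15
```

Converted, 2 mm / 200 = 0.01, 1.5 mm / 200 = 0.0075.

```bash

echo '[[[-0.005, -0.005, 0.01, 0, 0, 0], [0, 0, 0.01, 0, 0, 0], [0, 0, 0.0075, 0, 0, 0], [0, 0, 0.005, 0, 0, 0], [0, 0, 0, 0, 0, 0]]]' > rows.txt && python3 -m jog rows.txt
echo '[[[0, 0, 0, 0, 0, 0], [0, 0, 0, 0, 0, 0]]]' > rows.txt && python3 -m jog rows.txt
```

```text
t: 15.88
tool_pos: [512.2, 355.0, 43.4]
ee_rot: [-0.0, 0.676, 0.737, 0.0]
contact_force: [-4.3, -1.6, 11.4]
finger_gap: 0.654
grasp_force: 20.0
t: 16.05
tool_pos: [512.2, 355.0, 43.4]
ee_rot: [-0.0, 0.676, 0.737, 0.0]
contact_force: [-4.6, -1.2, 10.5]
finger_gap: 0.654
grasp_force: 20.0
```

Converted, -36 mm / 200 = -0.18, -35 mm / 200 = -0.175, -0.124 rad / 6.2832 = -0.0197.

```bash

echo '[[[0, 0, 0, 0, 0, 0], [0, 0, 0, 0, 0, 0], [0, 0, 0, 0, 0, 0], [0, 0, 0, 0, 0, 0]]]' > rows.txt && python3 -m jog rows.txt 0.9 >/dev/null
echo '[[[0, 0, -0.05, 0, 0, 0], [0, 0, -0.125, 0, 0, 0], [0, 0, -0.175, 0, 0, 0], [0, 0, -0.175, 0, 0, 0], [-0.175, -0.04, -0.05, 0, 0, 0]]]' > rows.txt && python3 -m jog rows.txt 1.0 >/dev/null
echo '[[[-0.175, -0.04, 0, 0, 0, 0], [-0.175, -0.04, 0, 0, 0, 0], [-0.18, -0.04, 0, 0, 0, 0], [-0.18, -0.04, 0, 0, 0, 0], [-0.18, -0.04, 0, 0, 0, 0]]]' > rows.txt && python3 -m jog rows.txt >/dev/null
echo '[[[-0.175, -0.04, 0, 0, 0, -0.0197], [0, 0, 0, 0, 0, -0.0197], [0, 0, 0, 0, 0, -0.0197], [0, 0, 0, 0, 0, -0.0197], [0, 0, 0, 0, 0, -0.0197]]]' > rows.txt && python3 -m jog rows.txt >/dev/null
echo '[[[0, 0, 0, 0, 0, -0.0197], [0, 0, 0, 0, 0, -0.0197], [0, 0, 0, 0, 0, -0.0197], [0, 0, 0, 0, 0, -0.0197], [0, 0, 0, 0, 0, -0.0197]]]' > rows.txt && python3 -m jog rows.txt
echo '[[[0, 0, 0, 0, 0, 0], [0, 0, 0, 0, 0, 0], [0, 0, 0, 0, 0, 0]]]' > rows.txt && python3 -m jog rows.txt >/dev/null
python3 - <<'E'
from m1 import *
c=snap('wrist','w7.png');go([478.7,102.9,23],166.2)
m,cs=comps(c,(5,70,30),(20,220,255),None,1500)
for q in cs: print(cv2.minAreaRect(plane(c,q.reshape(-1,2),9)[:,:2].astype(np.float32)))
t=snap('scene','s7.png')
E
```

```text
t: 18.05
tool_pos: [477.7, 102.9, 157.8]
ee_rot: [-0.0, 0.119, 0.993, -0.0]
contact_force: [-0.6, -0.9, -0.6]
finger_gap: 1.0
grasp_force: 0.0
t 18.35 at [477.9 102.9 157.6] phi 165.8 shift [ -0.8   0.2 134.6] |d| 134.6 turn [-0.    -0.    -0.007] q7 1.18
((477.27618408203125, 103.40391540527344), (49.376380920410156, 89.17847442626953), 76.36726379394531)
((454.1244812011719, 1.0282821655273438), (122.66679382324219, 36.311607360839844), 11.962234497070312)
((437.8800964355469, 286.8043518066406), (67.14192962646484, 26.7630672454834), 5.419431686401367)
((648.9600830078125, 187.20108032226562), (279.8543701171875, 15.32313060760498), 75.86132049560547)
```

View pics/w7.png

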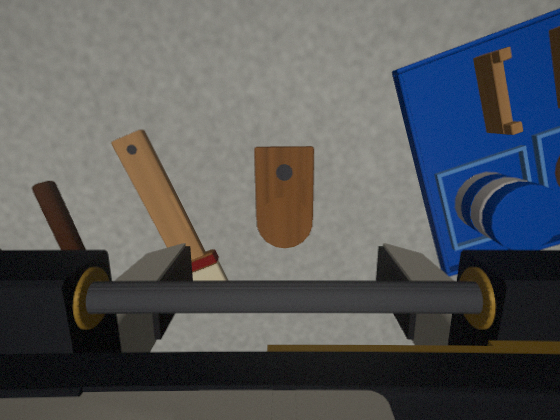

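View pics/s7.png

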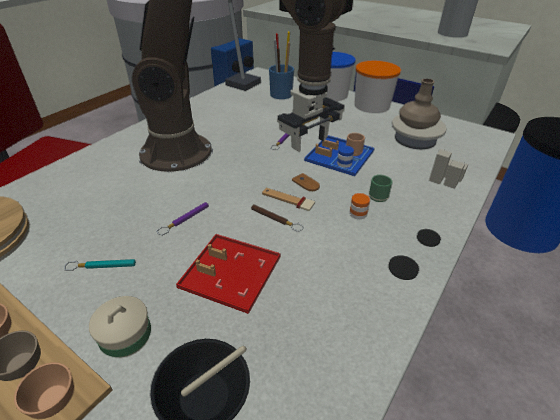

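Converted, 35 mm / 200 = 0.175, 30 mm / 200 = 0.15.

```bash

echo '[[[0, 0, 0.125, 0, 0, 0], [0, 0, 0.175, 0, 0, 0], [0, 0, 0.15, 0, 0, 0], [0, 0, 0.1, 0, 0, 0], [0, 0, 0.05, 0, 0, 0]]]' > rows.txt && python3 -m jog rows.txt >/dev/null
echo '[[[0, 0, 0.025, 0, 0, 0], [0, 0, 0, 0, 0, 0], [0, 0, 0, 0, 0, 0], [0, 0, 0, 0, 0, 0]]]' > rows.txt && python3 -m jog rows.txt
python3 -c "
from h import *;go([478,103.2,21.5],166.2)"
```

```text
t: 19.15
tool_pos: [478.9, 103.3, 33.7]
ee_rot: [0.001, 0.122, 0.993, 0.0]
contact_force: [-1.0, -0.5, 0.3]
finger_gap: 1.001
grasp_force: 0.0
t 19.15 at [478.9 103.3  33.7] phi 166.0 shift [ 0.9 -0.3 12.2] |d| 12.2 turn [ 0.001  0.002 -0.003] q7 1.3
```

Converted, 6 mm / 200 = 0.03, 4 mm / 200 = 0.02.

```bash

echo '[[[0.005, 0, 0.03, 0, 0, 0], [0, 0, 0.02, 0, 0, 0], [0, 0, 0.01, 0, 0, 0], [0, 0, 0, 0, 0, 0], [0, 0, 0, 0, 0, 0]]]' > rows.txt && python3 -m jog rows.txt 
echo '[[[0, 0, 0, 0, 0, 0], [0, 0, 0, 0, 0, 0], [0, 0, 0, 0, 0, 0], [0, 0, 0, 0, 0, 0], [0, 0, 0, 0, 0, 0]]]' > rows.txt && python3 -m jog rows.txt 0 15 >/dev/null
echo '[[[0, 0, 0, 0, 0, 0], [0, 0, 0, 0, 0, 0]]]' > rows.txt && python3 -m jog rows.txt
```

```text
t: 19.57
tool_pos: [476.9, 103.2, 20.4]
ee_rot: [-0.0, 0.122, 0.993, -0.0]
contact_force: [0.2, 0.3, 0.6]
finger_gap: 0.997
grasp_force: 0.0
t: 20.15
tool_pos: [477.1, 103.2, 20.6]
ee_rot: [0.0, 0.122, 0.993, 0.0]
contact_force: [-0.7, -0.3, 0.9]
finger_gap: 0.541
grasp_force: 9.1
```

Converted, -35 mm / 200 = -0.175, -30 mm / 200 = -0.15.

```bash

echo '[[[0, 0, 0, 0, 0, 0], [0, 0, -0.1, 0, 0, 0], [0, 0, -0.175, 0, 0, 0], [0, 0, -0.175, 0, 0, 0], [-0.04, -0.09, -0.15, 0, 0, 0]]]' > rows.txt && python3 -m jog rows.txt - 15
echo '[[[-0.075, -0.17, 0, 0, 0, 0], [-0.075, -0.17, 0, 0, 0, 0], [-0.075, -0.17, 0, 0, 0, 0], [-0.075, -0.17, 0, 0, 0, 0], [-0.075, -0.17, 0, 0, 0, 0]]]' > rows.txt && python3 -m jog rows.txt >/dev/null
echo '[[[-0.075, -0.17, 0, 0, 0, 0], [-0.075, -0.17, 0, 0, 0, 0], [-0.075, -0.17, 0, 0, 0, 0], [-0.075, -0.17, 0, 0, 0, 0], [-0.075, -0.17, 0, 0, 0, 0]]]' > rows.txt && python3 -m jog rows.txt >/dev/null
echo '[[[-0.045, -0.1, 0, 0, 0, 0.0196], [0, 0, 0, 0, 0, 0.0196], [0, 0, 0, 0, 0, 0.0196], [0, 0, 0, 0, 0, 0.0196], [0, 0, 0, 0, 0, 0.0196]]]' > rows.txt && python3 -m jog rows.txt  >/dev/null
echo '[[[0, 0, 0, 0, 0, 0.0196], [0, 0, 0, 0, 0, 0.0196], [0, 0, 0, 0, 0, 0.0196], [0, 0, 0, 0, 0, 0.0196], [0, 0, 0, 0, 0, 0]]]' > rows.txt && python3 -m jog rows.txt  >/dev/null
echo '[[[0, 0, 0, 0, 0, 0], [0, 0, 0, 0, 0, 0]]]' > rows.txt && python3 -m jog rows.txt 
python3 -c "
from h import *;import pickle;c=snap('wrist','w8.png');pickle.dump(c,open('w8.pkl','wb'));go([547.6,-304.3,40],102.6)"
```

```text
t: 20.57
tool_pos: [479.9, 86.9, 142.1]
ee_rot: [-0.0, 0.119, 0.993, 0.001]
contact_force: [1.8, 0.9, -1.5]
finger_gap: 0.544
grasp_force: 15.0
t: 22.4
tool_pos: [547.7, -303.8, 140.4]
ee_rot: [-0.0, 0.624, 0.782, -0.0]
contact_force: [0.0, -0.1, -0.0]
finger_gap: 0.543
grasp_force: 15.0
t 22.45 at [ 547.7 -303.9  140.5] phi 102.8 shift [ -0.4  -0.2 100.5] |d| 100.5 turn [ 0.    -0.     0.003] q7 1.09
```

View pics/w8.png

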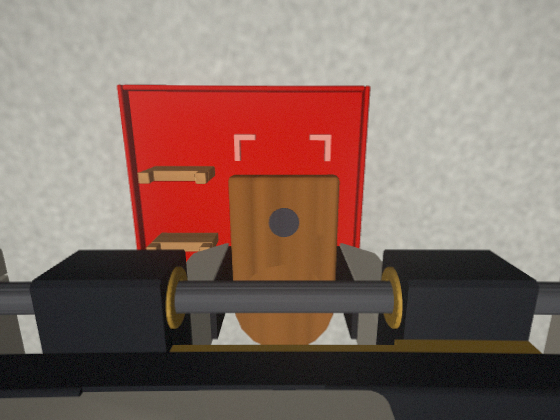

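Converted, 30 mm / 200 = 0.15, 25 mm / 200 = 0.125.

```bash

echo '[[[0, 0, 0.1, 0, 0, 0], [0, 0, 0.15, 0, 0, 0], [0, 0, 0.125, 0, 0, 0], [0, 0, 0.06, 0, 0, 0], [0, 0, 0.04, 0, 0, 0]]]' > rows.txt && python3 -m jog rows.txt >/dev/null
echo '[[[0, 0, 0.025, 0, 0, 0], [0, 0, 0, 0, 0, 0], [0, 0, 0, 0, 0, 0], [0, 0, 0, 0, 0, 0]]]' > rows.txt && python3 -m jog rows.txt
python3 -c "
from h import *;import pickle;go([547.6,-304.3,24.6],102.6);c=pickle.load(open('w8.pkl','rb'))
print('far lug corners measured',plane(c,[(235,136),(330,136)],11).round(1)[:,:2].tolist());a=np.radians(12.6);x=np.array([np.cos(a),np.sin(a)]);y=np.array([-x[1],x[0]]);b=np.array([547.6,-304.3]);print('expected',(b-37*x+57*y).round(1),(b+37*x+57*y).round(1))"
```

```text
t: 23.2
tool_pos: [548.5, -304.4, 41.7]
ee_rot: [0.001, 0.625, 0.78, 0.0]
contact_force: [-0.5, 0.3, -0.3]
finger_gap: 0.54
grasp_force: 15.0
t 23.2 at [ 548.5 -304.4   41.7] phi 102.6 shift [ 0.3 -0.9 17.1] |d| 17.2 turn [0.002 0.001 0.   ] q7 1.16
far lug corners measured [[499.9, -258.2], [570.6, -242.0]]
expected [ 499.1 -256.7] [ 571.3 -240.6]
```

Converted, 6 mm / 200 = 0.03, 5 mm / 200 = 0.025.

```bash

echo '[[[0, 0, 0.03, 0, 0, 0], [0, -0.0025, 0.025, 0, 0, 0], [0, 0, 0.015, 0, 0, 0], [0, 0, 0.01, 0, 0, 0], [0, 0, 0, 0, 0, 0]]]' > rows.txt && python3 -m jog rows.txt
echo '[[[0, 0, 0.005, 0, 0, 0], [0, 0, 0, 0, 0, 0]]]' > rows.txt && python3 -m jog rows.txt
```

```text
t: 23.62
tool_pos: [547.2, -304.0, 24.3]
ee_rot: [-0.0, 0.625, 0.78, 0.0]
contact_force: [-0.7, -0.4, -1.4]
finger_gap: 0.54
grasp_force: 15.0
t: 23.78
tool_pos: [547.2, -304.1, 24.1]
ee_rot: [-0.0, 0.625, 0.78, 0.0]
contact_force: [-2.7, 2.2, 10.4]
finger_gap: 0.542
grasp_force: 15.0
```

Converted, 37 mm / 200 = 0.185, 36 mm / 200 = 0.18, -0.124 rad / 6.2832 = -0.0197.

```bash

echo '[[[0, 0, 0, 0, 0, 0], [0, 0, 0, 0, 0, 0], [0, 0, 0, 0, 0, 0]]]' > rows.txt && python3 -m jog rows.txt 0.66
echo '[[[0, 0, -0.05, 0, 0, 0], [0, 0, -0.125, 0, 0, 0], [0, 0, -0.175, 0, 0, 0], [0, 0, -0.175, 0, 0, 0], [0.185, -0.01, -0.075, 0, 0, 0]]]' > rows.txt && python3 -m jog rows.txt >/dev/null
echo '[[[0.185, -0.01, 0, 0, 0, 0], [0.185, -0.01, 0, 0, 0, 0], [0.185, -0.01, 0, 0, 0, 0], [0.185, -0.01, 0, 0, 0, 0], [0.18, -0.005, 0, 0, 0, -0.0197]]]' > rows.txt && python3 -m jog rows.txt 1.0 >/dev/null
echo '[[[0, 0, 0, 0, 0, -0.0197], [0, 0, 0, 0, 0, -0.0197], [0, 0, 0, 0, 0, -0.0197], [0, 0, 0, 0, 0, -0.0197], [0, 0, 0, 0, 0, -0.0197]]]' > rows.txt && python3 -m jog rows.txt >/dev/null
echo '[[[0, 0, 0, 0, 0, -0.0197], [0, 0, 0, 0, 0, -0.0197], [0, 0, 0, 0, 0, -0.0197], [0, 0, 0, 0, 0, -0.0197], [0, 0, 0, 0, 0, -0.0197]]]' > rows.txt && python3 -m jog rows.txt >/dev/null
echo '[[[0, 0, 0, 0, 0, 0], [0, 0, 0, 0, 0, 0], [0, 0, 0, 0, 0, 0]]]' > rows.txt && python3 -m jog rows.txt 
python3 - <<'E'
from m1 import *
c=snap('wrist','w9.png');go([488,-90.4,23],180.9)
m,cs=comps(c,(5,70,15),(20,220,255),None,500)
for q in cs: print(cv2.minAreaRect(plane(c,q.reshape(-1,2),7)[:,:2].astype(np.float32)),q.reshape(-1,2).mean(0).round())
E
```

```text
t: 24.03
tool_pos: [547.3, -304.0, 23.4]
ee_rot: [-0.0, 0.625, 0.78, -0.0]
contact_force: [0.0, 0.5, 0.2]
finger_gap: 0.652
grasp_force: 0.0
t: 25.95
tool_pos: [488.4, -90.9, 143.8]
ee_rot: [0.0, -0.004, 1.0, 0.0]
contact_force: [0.4, -0.5, -1.1]
finger_gap: 0.998
grasp_force: 0.0
t 26.0 at [488.4 -90.9 143.7] phi -179.5 shift [  0.4   0.5 120.7] |d| 120.7 turn [-0.     0.    -0.006] q7 1.87
((455.305419921875, -2.8805923461914062), (123.90653991699219, 47.10306167602539), 10.44736099243164) [397. 165.]
((482.9071960449219, -90.36307525634766), (137.87274169921875, 15.13488483428955), 0.6939051151275635) [285. 190.]
((468.7478942871094, -306.4186706542969), (52.66822814941406, 36.28324890136719), 12.518303871154785) [ 18. 178.]
((574.15380859375, 82.17601013183594), (64.96961975097656, 28.65813446044922), 14.723264694213867) [480. 301.]
((530.71533203125, -295.6799621582031), (20.690284729003906, 66.49320220947266), 11.17725944519043) [ 45. 245.]
((575.516357421875, -262.1963195800781), (28.62697982788086, 68.55963897705078), 77.37692260742188) [ 89. 300.]
((628.2310180664062, -32.487953186035156), (8.600931167602539, 145.9695587158203), 0.7799455523490906) [352. 348.]
```

View pics/w9.png

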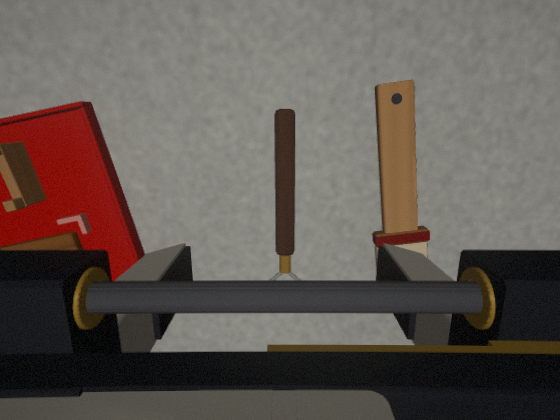

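Converted, 35 mm / 200 = 0.175, 25 mm / 200 = 0.125.

```bash

echo '[[[0, 0, 0.125, 0, 0, 0], [0, 0, 0.175, 0, 0, 0], [0, 0, 0.125, 0, 0, 0], [0, 0, 0.06, 0, 0, 0], [0, 0, 0.04, 0, 0, 0]]]' > rows.txt && python3 -m jog rows.txt 0.6 >/dev/null
echo '[[[0, 0, 0.01, 0, 0, 0], [0, 0, 0, 0, 0, 0], [0, 0, 0, 0, 0, 0]]]' > rows.txt && python3 -m jog rows.txt >/dev/null
python3 -c "
from h import *;go([489,-90.4,21.5],180.9)"
```

```text
t 26.67 at [489.  -90.9  37.3] phi -179.3 shift [ 0.   0.5 15.8] |d| 15.8 turn [-0.     0.001 -0.003] q7 1.98
```

Converted, 6 mm / 200 = 0.03, 5 mm / 200 = 0.025.

```bash

echo '[[[0, 0.0025, 0.03, 0, 0, 0], [0, 0, 0.025, 0, 0, 0], [0, 0, 0.015, 0, 0, 0], [0, 0, 0.005, 0, 0, 0], [0, 0, 0, 0, 0, 0]]]' > rows.txt && python3 -m jog rows.txt 
echo '[[[0, 0, 0, 0, 0, 0], [0, 0, 0, 0, 0, 0], [0, 0, 0, 0, 0, 0], [0, 0, 0, 0, 0, 0], [0, 0, 0, 0, 0, 0]]]' > rows.txt && python3 -m jog rows.txt 0 20 >/dev/null
echo '[[[0, 0, 0, 0, 0, 0], [0, 0, 0, 0, 0, 0], [0, 0, 0, 0, 0, 0]]]' > rows.txt && python3 -m jog rows.txt
```

```text
t: 27.08
tool_pos: [488.2, -90.2, 21.3]
ee_rot: [-0.0, -0.007, 1.0, 0.0]
contact_force: [0.3, 0.7, 0.5]
finger_gap: 0.6
grasp_force: 0.0
t: 27.75
tool_pos: [488.4, -90.3, 21.6]
ee_rot: [0.0, -0.007, 1.0, 0.0]
contact_force: [0.3, -0.2, 0.2]
finger_gap: 0.173
grasp_force: 20.0
```

Converted, -35 mm / 200 = -0.175, -30 mm / 200 = -0.15.

```bash

echo '[[[0, 0, -0.075, 0, 0, 0], [0, 0, -0.15, 0, 0, 0], [0, 0, -0.175, 0, 0, 0], [0, 0, -0.175, 0, 0, 0], [0.01, -0.1, -0.075, 0, 0, 0]]]' > rows.txt && python3 -m jog rows.txt
echo '[[[0.015, -0.18, 0, 0, 0, 0], [0.015, -0.18, 0, 0, 0, 0], [0.015, -0.18, 0, 0, 0, 0], [0.015, -0.18, 0, 0, 0, 0], [0.015, -0.18, 0, 0, 0, 0]]]' > rows.txt && python3 -m jog rows.txt >/dev/null
echo '[[[0.01, -0.16, 0, 0, 0, 0.0197], [0, 0, 0, 0, 0, 0.0197], [0, 0, 0, 0, 0, 0.0197], [0, 0, 0, 0, 0, 0.0197], [0, 0, 0, 0, 0, 0.0197]]]' > rows.txt && python3 -m jog rows.txt >/dev/null
echo '[[[0, 0, 0, 0, 0, 0.0197], [0, 0, 0, 0, 0, 0.0197], [0, 0, 0, 0, 0, 0.0197], [0, 0, 0, 0, 0, 0.0197], [0, 0, 0, 0, 0, 0.0197]]]' > rows.txt && python3 -m jog rows.txt >/dev/null
echo '[[[0, 0, 0, 0, 0, 0.0197], [0, 0, 0, 0, 0, 0], [0, 0, 0, 0, 0, 0], [0, 0, 0, 0, 0, 0]]]' > rows.txt && python3 -m jog rows.txt
python3 - <<'E'
from m1 import *
c=snap('wrist','w10.png');go([472,-322,70],102.6)
a=np.radians(12.6);x=np.array([np.cos(a),np.sin(a)]);y=np.array([-x[1],x[0]]);b=np.array([520.3,-310.9])
print('pred far rail seat centre px',proj(c,np.r_[b-50*x+28*y,28]), proj(c,[np.r_[b-76*x+28*y,38],np.r_[b-24*x+28*y,38]]))
m,cs=comps(c,(12,80,90),(25,255,255),None,80)
for q in cs: r=cv2.minAreaRect(q);print(r)
E
```

```text
t: 28.17
tool_pos: [488.5, -107.4, 155.0]
ee_rot: [0.002, -0.009, 1.0, 0.001]
contact_force: [1.0, -0.0, -0.7]
finger_gap: 0.171
grasp_force: 20.0
t: 29.75
tool_pos: [472.3, -322.4, 151.4]
ee_rot: [-0.0, 0.624, 0.782, -0.0]
contact_force: [-0.4, -0.1, -1.4]
finger_gap: 0.17
grasp_force: 20.0
t 29.8 at [ 472.3 -322.4  151.5] phi 102.8 shift [ 0.5 -0.2 81.5] |d| 81.5 turn [ 0.    -0.     0.003] q7 1.23
pred far rail seat centre px [[282.00281671 171.60781382]] [[246.80562476 173.57857113]
 [317.07905518 173.91555444]]
((377.3167724609375, 198.0263671875), (62.361846923828125, 103.46438598632812), 3.122130870819092)
((275.0, 345.5), (11.0, 368.0), 90.0)
((323.3433837890625, 297.01873779296875), (60.08976364135742, 9.653203010559082), 88.36341857910156)
((58.119998931884766, 102.65998840332031), (15.132085800170898, 21.920310974121094), 8.130102157592773)
((259.0, 236.5), (19.0, 16.0), 90.0)
((258.0, 170.5), (15.0, 16.0), 90.0)
((242.5, 297.9999694824219), (4.999999046325684, 57.99999237060547), -0.0)
((307.5, 170.5), (15.0, 11.0), 90.0)
((306.0, 236.0), (18.0, 10.0), 90.0)
```

View pics/w10.png

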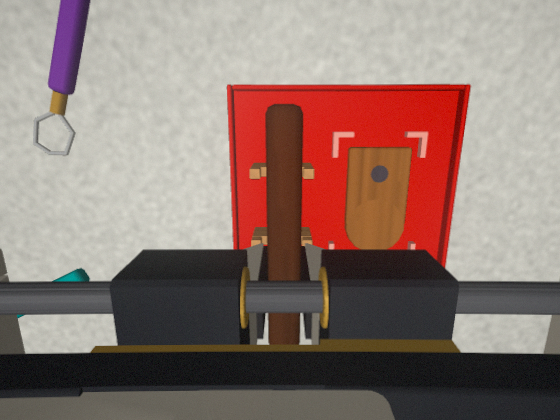

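Converted, 25 mm / 200 = 0.125, 20 mm / 200 = 0.1.

```bash

echo '[[[0, 0, 0.1, 0, 0, 0], [0, 0, 0.125, 0, 0, 0], [0, 0, 0.1, 0, 0, 0], [0, 0, 0.06, 0, 0, 0], [0, 0, 0.04, 0, 0, 0]]]' > rows.txt && python3 -m jog rows.txt >/dev/null
echo '[[[0, 0, 0.015, 0, 0, 0], [0, 0, 0, 0, 0, 0], [0, 0, 0, 0, 0, 0], [0, 0, 0, 0, 0, 0]]]' > rows.txt && python3 -m jog rows.txt >/dev/null
python3 -c "
from h import *;go([472,-322,49.6],102.6)"
```

```text
t 30.55 at [ 472.9 -322.9   64.4] phi 102.6 shift [ 1.1 -0.7 14.8] |d| 14.9 turn [0.001 0.001 0.   ] q7 1.32
```

Converted, 5 mm / 200 = 0.025, 4 mm / 200 = 0.02.

```bash

echo '[[[0.005, -0.0025, 0.025, 0, 0, 0], [0, 0, 0.02, 0, 0, 0], [0, 0, 0.015, 0, 0, 0], [0, 0, 0.0075, 0, 0, 0], [0, 0, 0, 0, 0, 0]]]' > rows.txt && python3 -m jog rows.txt 
echo '[[[0, 0, 0.005, 0, 0, 0], [0, 0, 0, 0, 0, 0]]]' > rows.txt && python3 -m jog rows.txt
```

```text
t: 30.97
tool_pos: [471.5, -321.5, 49.8]
ee_rot: [-0.0, 0.625, 0.78, 0.0]
contact_force: [-0.2, 1.0, -0.4]
finger_gap: 0.171
grasp_force: 20.0
t: 31.13
tool_pos: [471.6, -321.6, 49.5]
ee_rot: [-0.0, 0.625, 0.78, 0.0]
contact_force: [-3.5, 3.6, 8.9]
finger_gap: 0.171
grasp_force: 20.0
```

Converted, 38 mm / 200 = 0.19, -35 mm / 200 = -0.175, -0.124 rad / 6.2832 = -0.0197.

```bash

echo '[[[0, 0, 0, 0, 0, 0], [0, 0, 0, 0, 0, 0], [0, 0, 0, 0, 0, 0], [0, 0, 0, 0, 0, 0]]]' > rows.txt && python3 -m jog rows.txt 0.4 >/dev/null
echo '[[[0, 0, -0.05, 0, 0, 0], [0, 0, -0.125, 0, 0, 0], [0, 0, -0.175, 0, 0, 0], [0, 0, -0.175, 0, 0, 0], [0.1, 0.025, 0, 0, 0, 0]]]' > rows.txt && python3 -m jog rows.txt >/dev/null
echo '[[[0.19, 0.045, 0, 0, 0, 0], [0.19, 0.045, 0, 0, 0, 0], [0.19, 0.045, 0, 0, 0, 0], [0.19, 0.045, 0, 0, 0, 0], [0.19, 0.04, 0, 0, 0, 0]]]' > rows.txt && python3 -m jog rows.txt 0.7 >/dev/null
echo '[[[0.19, 0.04, 0, 0, 0, 0], [0.19, 0.04, 0, 0, 0, 0], [0.15, 0.035, 0, 0, 0, -0.0197], [0, 0, 0, 0, 0, -0.0197], [0, 0, 0, 0, 0, -0.0197]]]' > rows.txt && python3 -m jog rows.txt >/dev/null
echo '[[[0, 0, 0, 0, 0, -0.0197], [0, 0, 0, 0, 0, -0.0197], [0, 0, 0, 0, 0, -0.0197], [0, 0, 0, 0, 0, -0.0197], [0, 0, 0, 0, 0, -0.0197]]]' > rows.txt && python3 -m jog rows.txt >/dev/null
echo '[[[0, 0, 0, 0, 0, -0.0197], [0, 0, 0, 0, 0, -0.0197], [0, 0, 0, 0, 0, -0.0197], [0, 0, 0, 0, 0, -0.0197], [0, 0, 0, 0, 0, 0]]]' > rows.txt && python3 -m jog rows.txt >/dev/null
echo '[[[0, 0, 0, 0, 0, 0], [0, 0, 0, 0, 0, 0]]]' > rows.txt && python3 -m jog rows.txt 
python3 - <<'E'
from m1 import *
c=snap('wrist','w11.png');go([473.3,2.2,21.5],187.8)
m,cs=comps(c,(8,70,15),(20,220,255),(180,20,380,250),400)
for q in cs: print(cv2.minAreaRect(plane(c,q.reshape(-1,2),10)[:,:2].astype(np.float32)),q.reshape(-1,2).mean(0).round())
snap('scene','s11.png')
E
```

```text
t: 33.72
tool_pos: [473.1, 2.3, 154.3]
ee_rot: [0.0, -0.066, 0.998, 0.0]
contact_force: [-0.1, -0.1, 1.1]
finger_gap: 0.698
grasp_force: 0.0
t 33.77 at [473.1   2.4 154.2] phi -172.4 shift [ -0.2  -0.2 132.7] |d| 132.7 turn [-0.     0.    -0.003] q7 1.83
((453.9012451171875, -0.7925643920898438), (119.21678161621094, 43.10527801513672), 7.632002353668213) [283. 179.]
```

View pics/w11.png

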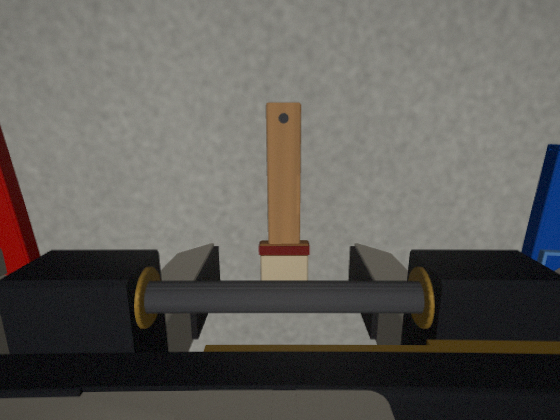

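Converted, 35 mm / 200 = 0.175, 30 mm / 200 = 0.15.

```bash

echo '[[[0, 0, 0.125, 0, 0, 0], [0, 0, 0.175, 0, 0, 0], [0, 0, 0.15, 0, 0, 0], [0, 0, 0.075, 0, 0, 0], [0, 0, 0.05, 0, 0, 0]]]' > rows.txt && python3 -m jog rows.txt >/dev/null
echo '[[[-0.005, 0, 0.01, 0, 0, 0], [0, 0, 0, 0, 0, 0], [0, 0, 0, 0, 0, 0]]]' > rows.txt && python3 -m jog rows.txt >/dev/null
python3 -c "
from h import *;go([474,2.2,21],187.8)"
```

```text
t 34.48 at [474.8   2.6  37.8] phi -172.2 shift [ 0.9 -0.3 16.8] |d| 16.9 turn [-0.     0.001  0.001] q7 1.98
```

```bash

echo '[[[0, 0, 0.03, 0, 0, 0], [0, 0, 0.025, 0, 0, 0], [0, 0, 0.015, 0, 0, 0], [0, 0, 0.005, 0, 0, 0], [0, 0, 0, 0, 0, 0]]]' > rows.txt && python3 -m jog rows.txt 
echo '[[[0, 0, 0, 0, 0, 0], [0, 0, 0, 0, 0, 0], [0, 0, 0, 0, 0, 0], [0, 0, 0, 0, 0, 0], [0, 0, 0, 0, 0, 0]]]' > rows.txt && python3 -m jog rows.txt 0 20 >/dev/null
echo '[[[0, 0, 0, 0, 0, 0], [0, 0, 0, 0, 0, 0], [0, 0, 0, 0, 0, 0]]]' > rows.txt && python3 -m jog rows.txt
```

```text
t: 34.9
tool_pos: [473.8, 2.6, 21.8]
ee_rot: [-0.0, -0.068, 0.998, 0.0]
contact_force: [-0.3, 0.3, 0.0]
finger_gap: 0.702
grasp_force: 0.0
t: 35.57
tool_pos: [474.1, 2.6, 22.1]
ee_rot: [0.0, -0.068, 0.998, 0.0]
contact_force: [0.2, 0.6, 0.7]
finger_gap: 0.305
grasp_force: 20.0
```

Converted, -40 mm / 200 = -0.2, -38 mm / 200 = -0.19.

```bash

echo '[[[0, 0, -0.075, 0, 0, 0], [0, 0, -0.175, 0, 0, 0], [0, 0, -0.2, 0, 0, 0], [0, 0, -0.19, 0, 0, 0], [0, 0.1, -0.05, 0, 0, 0]]]' > rows.txt && python3 -m jog rows.txt
echo '[[[0, 0.19, 0, 0, 0, 0], [0, 0.19, 0, 0, 0, 0], [0, 0.19, 0, 0, 0, 0], [0, 0.19, 0, 0, 0, 0], [0, 0.19, 0, 0, 0, 0]]]' > rows.txt && python3 -m jog rows.txt >/dev/null
echo '[[[0, 0.19, 0, 0, 0, 0], [0, 0.19, 0, 0, 0, 0], [0.002, 0.105, 0, 0, 0, 0.0191], [0, 0, 0, 0, 0, 0.0199], [0, 0, 0, 0, 0, 0.0199]]]' > rows.txt && python3 -m jog rows.txt >/dev/null
echo '[[[0, 0, 0, 0, 0, 0.0199], [0, 0, 0, 0, 0, 0.0199], [0, 0, 0, 0, 0, 0.0199], [0, 0, 0, 0, 0, 0.0199], [0, 0, 0, 0, 0, 0.0199]]]' > rows.txt && python3 -m jog rows.txt >/dev/null
echo '[[[0, 0, 0, 0, 0, 0.0199], [0, 0, 0, 0, 0, 0.0199], [0, 0, 0, 0, 0, 0.0199], [0, 0, 0, 0, 0, 0.0199], [0, 0, 0, 0, 0, 0.0199]]]' > rows.txt && python3 -m jog rows.txt >/dev/null
echo '[[[0, 0, 0, 0, 0, 0], [0, 0, 0, 0, 0, 0], [0, 0, 0, 0, 0, 0]]]' > rows.txt && python3 -m jog rows.txt
python3 - <<'E'
from m1 import *
c=snap('wrist','w12.png');go([432,306.5,65],95)
a=np.radians(5);x=np.array([np.cos(a),np.sin(a)]);y=np.array([-x[1],x[0]]);b=np.array([481.7,310.9])
print('pred far rail ends',proj(c,[np.r_[b-82*x+28*y,38],np.r_[b-18*x+28*y,38]]))
E
```

```text
t: 35.98
tool_pos: [473.9, 18.9, 165.0]
ee_rot: [0.004, -0.066, 0.998, -0.0]
contact_force: [1.4, -0.6, -0.4]
finger_gap: 0.301
grasp_force: 20.0
t: 37.9
tool_pos: [431.5, 306.6, 159.9]
ee_rot: [0.0, 0.674, 0.739, -0.0]
contact_force: [0.5, -0.4, -0.4]
finger_gap: 0.302
grasp_force: 20.0
t 37.95 at [431.6 306.6 160. ] phi 95.2 shift [-0.2  0.4 95. ] |d| 95.0 turn [-0.    -0.     0.004] q7 -0.12
pred far rail ends [[241.42754343 172.91712057]
 [325.15320004 173.37252049]]
```

View pics/w12.png

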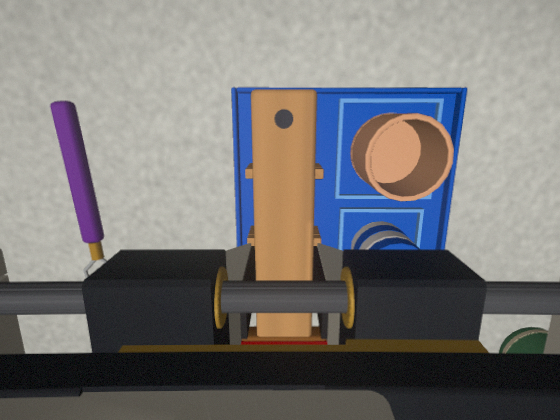

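Converted, 28 mm / 200 = 0.14, 22 mm / 200 = 0.11.

```bash

echo '[[[0, 0, 0.1, 0, 0, 0], [0, 0, 0.14, 0, 0, 0], [0, 0, 0.11, 0, 0, 0], [0, 0, 0.07, 0, 0, 0], [0, 0, 0.04, 0, 0, 0]]]' > rows.txt && python3 -m jog rows.txt >/dev/null
echo '[[[0, 0, 0.015, 0, 0, 0], [0, 0, 0, 0, 0, 0], [0, 0, 0, 0, 0, 0], [0, 0, 0, 0, 0, 0]]]' > rows.txt && python3 -m jog rows.txt >/dev/null
python3 -c "
from h import *;go([432,306.5,50],95)"
```

```text
t 38.7 at [432.3 307.   66. ] phi 95.1 shift [-0.5 -0.3 16. ] |d| 16.0 turn [ 0.001 -0.001  0.001] q7 0.01
```

Converted, 5 mm / 200 = 0.025, 3 mm / 200 = 0.015.

```bash

echo '[[[0, 0, 0.025, 0, 0, 0], [0, 0, 0.025, 0, 0, 0], [0, 0, 0.015, 0, 0, 0], [0, 0, 0.0075, 0, 0, 0], [0, 0, 0, 0, 0, 0]]]' > rows.txt && python3 -m jog rows.txt 
echo '[[[0, 0, 0.005, 0, 0, 0], [0, 0, 0, 0, 0, 0]]]' > rows.txt && python3 -m jog rows.txt
```

```text
t: 39.12
tool_pos: [431.5, 306.6, 50.3]
ee_rot: [-0.0, 0.675, 0.737, -0.0]
contact_force: [0.1, -0.6, -0.4]
finger_gap: 0.304
grasp_force: 20.0
t: 39.28
tool_pos: [431.6, 306.6, 50.0]
ee_rot: [-0.0, 0.675, 0.737, 0.0]
contact_force: [-3.5, -0.9, 9.4]
finger_gap: 0.304
grasp_force: 20.0
```

Converted, -38 mm / 200 = -0.19, -35 mm / 200 = -0.175.

```bash

echo '[[[0, 0, 0, 0, 0, 0], [0, 0, 0, 0, 0, 0], [0, 0, 0, 0, 0, 0], [0, 0, 0, 0, 0, 0]]]' > rows.txt && python3 -m jog rows.txt 0.45 >/dev/null
echo '[[[0, 0, -0.05, 0, 0, 0], [0, 0, -0.125, 0, 0, 0], [0, 0, -0.175, 0, 0, 0], [0, 0, -0.175, 0, 0, 0], [0, 0, -0.19, 0, 0, 0]]]' > rows.txt && python3 -m jog rows.txt >/dev/null
echo '[[[-0.075, 0, -0.19, 0, 0, 0], [-0.15, 0, -0.1, 0, 0, 0], [-0.19, 0, 0, 0, 0, 0], [-0.19, 0, 0, 0, 0, 0], [-0.1, 0, 0, 0, 0, 0]]]' > rows.txt && python3 -m jog rows.txt >/dev/null
echo '[[[0, 0, 0, 0, 0, 0], [0, 0, 0, 0, 0, 0], [0, 0, 0, 0, 0, 0], [0, 0, 0, 0, 0, 0], [0, 0, 0, 0, 0, 0]]]' > rows.txt && python3 -m jog rows.txt
python3 - <<'E'
from h import *
w=snap('wrist');s=snap('scene');t=snap('top')
a=np.hstack([w['color'][:300,:400],cv2.resize(s['color'][120:320,160:427],(400,300))])
b=np.hstack([cv2.resize(t['color'][160:270,60:207],(400,300)),cv2.resize(t['color'][140:250,300:447],(400,300))])
cv2.imwrite('pics/f.png',np.vstack([a,b])[:,:,::-1])
E
```

```text
t: 40.87
tool_pos: [443.9, 167.3, 250.5]
ee_rot: [0.0, 0.675, 0.738, -0.0]
contact_force: [-0.4, -0.2, -0.2]
finger_gap: 0.451
grasp_force: 0.0
```

View pics/f.png

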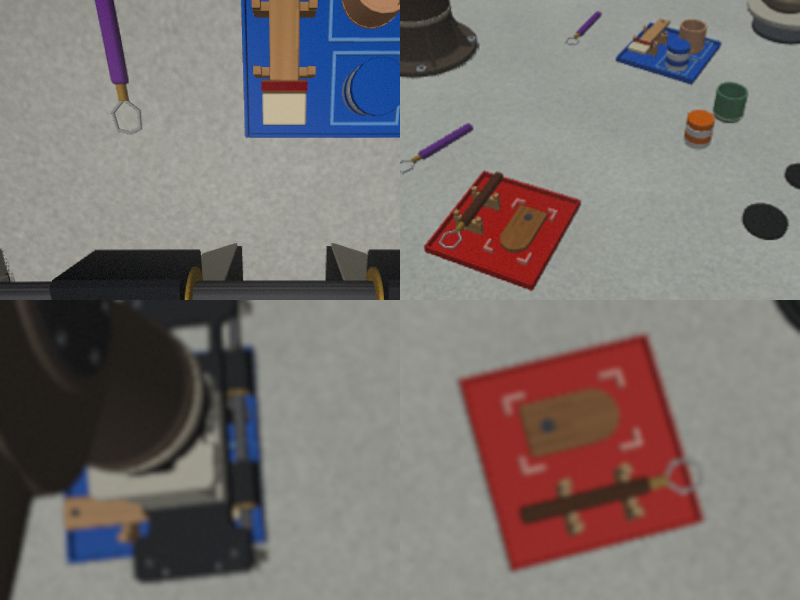

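```bash
python3 -c "
from bench import arm;print(arm.close_job())"
```

```text
the job is handed in; nothing more can be done
None
```

Both kits are in place and the job was handed in at about 41 s. The last pictures show the brush and loop tool on their rails and the jar, cup and rib in their bays and bed, with the orange jar and green cup standing untouched. No verdict was printed at hand-in, and I viewed 16 pictures, two over the limit of 14.

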